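# Hang the painted hull on the sprung drying hook

### The job

Hang the freshly painted green model hull up to dry: pull the stand's sprung hook down by its red grip, catch the green hull's wire bail with the hook while it is down, then let it rise under control, never snapping up, until it is fully up with the hull hanging free from it. Feel for the bail rather than shoving the hull over in its cradle, keep the gripper off the wet hull and its bail, and leave the sand-coloured hull and everything else where they stand.

Things in the scene. Friction and masses are not known exactly. Their poses are not given: they have to be found in the camera images.
- stand: drying stand, fixed: plywood board 345 x 310 mm with a grey mat, top 12 mm above the table, with a vertical post 27 mm thick, 329 mm high. Origin at table height on the post's axis; its -x axis points from the post to the board's front edge (board from 290 mm before the post to 55 mm behind it). A paint jar and two low black cradles, each holding a hull, stand on it
- jib (a joint): swing of the jib about the post's vertical axis, rad, -0.95 to 0.95: at 0 the arm points along the stand's -x axis, a positive value takes its end towards the stand's +y axis; arm end = (-0.2 cos a, 0.2 sin a) m in the stand's frame. Turns freely with light friction and stays where it is left
- lift (a joint): how far the sprung arm and hook are pulled down the post, m: 0 = fully up against its top stop, 0.15 = bottom stop. A spring always pulls it up: net about 10 to 14 N at the top, rising by 40 N/m on the way down (about 15 to 19 N near the bottom). If let go while down it snaps up
- grip (a point): centre of the red upright pull grip on the end of the sprung arm, 200 mm from the post's axis, 277 mm above the table at lift 0: round, 26 mm thick, from 17 mm below this point to 23 mm above it, with a 34 mm rim on the top 6 mm and a 42 mm black collar, 5 mm thick, under it. A flat grey arm 14 mm wide runs from under the collar to the post. Nothing is above it
- hook: steel J-hook of 6 mm wire, rigid under the grip (shank on the grip's axis). Origin: wire centre at the shank's foot, 92 mm under grip, 185 mm above the table at lift 0. The trough runs 16 mm along its +y from the shank, then the tip turns up to 15 mm above the origin, its outer side 23 mm from the shank axis. +y is the way the hook moves when jib increases
- green_hull: painted green cast-metal model hull, loose, 0.45 to 0.65 kg: 66 mm wide (x), 110 long (y), deck 34 above its origin; origin: centre of underside, 15 above the table. An arch of 5 mm brass wire, the bail, stands upright across the deck: legs at x = +-26, underside of its top 71 (legs) to 79 (x = 0) above the origin. Clamped anywhere from y = -30 to 30: not reported
- sand_hull: same hull and bail in sand yellow, about 0.5 kg, the one to leave standing; origin at the centre of its underside
- paint_jar: paint jar with yellow cap, 32 mm diameter, 40 mm high, on the stand's board near its front edge; origin under it
- jar_red: jar with red cap, 36 mm diameter, 50 mm high; origin under it
- jar_green: jar with green cap, 36 mm diameter, 50 mm high; origin under it
- rinse_jar: open glass, 72 mm diameter, 100 mm high; origin under it
- brush: paint brush 170 mm long lying on the table
- putty_tin: flat tin, 60 mm diameter, 25 mm high; origin under it
Mind the look-alikes: they are no part of the job. Leave any pink look-alike of the sand_hull alone. What is shaped like the green_hull but pink is not meant.

How it is judged:
By the outcome, as a careful person would: the job done as asked, in the order asked, and still so for the second after the job is handed in, with the robot touching nothing.
It also fails if it takes over 58 s, if anything falls off the work surface, if the arm or the gripper's body presses on something with over 40 N, if the wrist force passes 120 N, or if a joint passes its speed limit or range.

### The arm

A 7-joint arm with a two-finger parallel gripper is mounted at the origin on the work surface. World frame = base frame: x ahead of the robot, y to its left, z up, the work surface at z = 0. Lengths are in m, angles in rad, forces in N, time in s.
With the tool pointing down it reaches from about 0.425 to 0.875 m from the base axis. Payload 8.4 kg.
Tool frame: the origin (TCP) lies on the centre line of the jaws, within the pads' length; the fingertips stand 19 mm ahead of it and the grasp point (between the pads) is the TCP; z points along the fingers, y is the direction in which the jaws open and shut (so a half turn about z gives the same grasp; the last joint's range is limited). The gripper opens to 85 mm and grips with 20 to 120 N. Pads are 22 mm wide; open, the fingers measure 114 mm over their backs; the gripper's body (76 mm by 85 mm) begins 54 mm behind the grasp point. The pads swing forward as they close: fully open they stand 13 mm farther back than shut.
Start: joints at [1.007, 0.333, 0.04, 1.465, -0.013, 1.343, -0.059], TCP at [0.291, -0.581, 0.216] pointing down, gripper open.
Joint ranges: [-2.58, 2.58], [-0.38, 2.09], [-1.3, 1.39], [0.25, 2.4], [-1.5, 4.64], [0.08, 2.09], [-2.65, 2.65]. Speed limits (rad/s): [2.22, 2.22, 2.79, 2.79, 3.14, 3.14, 3.14].

### API

Orientations are given as a unit quaternion [w, x, y, z].
In Python, from cell import r, eyes gives the robot as it stands.
- The arm moves only by the tool drive_tool, never from a script. Its argument "plan" is a list of rows, each an object with "delta_pos": the shift along the tool's x, y, z each as a share of 300 mm, from -1 to 1, a list of three; "twist": the turn, a rotation vector about the tool's x, y, z each as a share of pi/2 rad, from -1 to 1, a list of three; "hand": the gripper command: -1 is shut, 1 is fully open, values between are in proportion. A call has 1 to 12 rows; each row is the pose to reach, as a shift and turn from the pose commanded when the call began, along the tool's axes at that moment; what a row does not reach only later rows make up. A row lasts 1/12 s, in which the tool goes at most 41.7 mm and 7.16 degrees, less where a joint would pass 70% of its speed; a pose out of reach is approached as far as the arm can. A call with a number of a shift or a turn outside -1 to 1 is refused whole. A call with a gripper value outside its range is refused whole. The fingers move at their own pace and stop on an object; "squeeze" is the grip in N (left out, the last holds). Time passes only in rows, so rows that repeat a pose let the fingers close. It gives the time, the measured TCP pose, the force and the opening at its end, in the units of the state.
- r.get_state(): the state, without advancing time (a new reading comes with each control period).
- eyes.read_camera(name): name is "scene" or "side" or "wrist"; returns a dict with "img" (384x512x3 uint8, red, green, blue), "fov_y" (degrees; the focal length in pixels is half the picture's height over the tangent of half this angle, whatever the lens; pixels are square), "cx", "cy" (the principal point, pixels), "R" (3x3) and "t" (3): a world point X has camera coordinates R X + t. Camera axes: x right, y down, z forward; pixel columns grow to the right and rows downward; lengths in m; the calibration is good to about 2 mm. A picture is of the moment at which its call begins. There is no depth.
- r.finish_job(): hands the job in, once; it reports no verdict.
The state is a dict: "clock": time; "joints": joint angles; "qd": joint speeds; "joint_efforts": joint torques, N m; "position": TCP position; "eef_rot": TCP orientation; "contact_force": force on the tool from outside, world axes, zero at the start; "torque": the same for the moment, N m; "width": opening from 0.0 (shut) to 1.0 (fully open).
Only numpy, scipy, OpenCV 4.12 (cv2) and the standard library are available. Lean on these libraries where they do the work, as an engineer would, in place of code of your own. Each camera call takes 0.05 s, during which the arm holds its last target.

## Working session

There is one attempt and no reset: what is moved stays moved. The work goes in short steps, Python scripts to look and compute and a tool call to move; the robot and the scene stay as the last step left them, time stands still between calls to the robot, and variables do not carry over. Pictures are saved under pics/ and viewed, and the job is handed in when it is done.

Besides the shell and the picture viewer there is one more tool, called after "Call:" by a JSON object that holds its "method" and its "body", one argument or row to a line. drive_tool: Moves the arm, as the interface text tells. Its arguments: {"type":"object","properties":{"plan":{"type":"array","items":{"type":"object","properties":{"delta_pos":{"type":"array","items":{"type":"number"}},"twist":{"type":"array","items":{"type":"number"}},"hand":{"type":"number"}}}},"squeeze":{"type":"number"}},"required":["plan"]}

```bash
ls; mkdir -p pics
python3 - <<'E'
from cell import r,eyes
import cv2,numpy as np
s=r.get_state(); print({k:np.round(v,4).tolist() for k,v in s.items()})
for n in ["scene","side","wrist"]:
    c=eyes.read_camera(n); cv2.imwrite(f"pics/{n}0.png",c["img"][:,:,::-1])
    np.savez(f"pics/{n}0.npz",**c)
    print(n,c["fov_y"],c["cx"],c["cy"],np.round(c["R"],3).tolist(),np.round(c["t"],3).tolist())
E
```

```text
pics
{'clock': 0.0, 'joints': [1.0068, 0.3339, 0.0399, 1.4663, -0.0134, 1.3433, -0.0585], 'qd': [0.0002, 0.0015, 0.0009, 0.0004, -0.0004, -0.0013, -0.0005], 'joint_efforts': [-0.0007, -65.8562, 1.3651, -40.5551, 0.0168, 0.0128, -0.0001], 'position': [0.2911, -0.5806, 0.2148], 'eef_rot': [-0.0008, 0.9731, 0.2303, -0.0002], 'contact_force': [0.2256, -0.477, 0.585], 'torque': [-0.0312, -0.0294, 0.0119], 'width': 1.0017}
scene 45.347839381056595 256.78866013964495 197.63106775333534 [[0.661, 0.75, 0.001], [0.442, -0.389, -0.808], [-0.606, 0.535, -0.589]] [-0.292, -0.064, 1.729]
side 45.273840311348074 252.37827514654902 185.04060628775358 [[-0.938, -0.347, -0.0], [-0.202, 0.547, -0.812], [0.282, -0.762, -0.583]] [0.445, 0.23, 1.596]
wrist 68.53158536151703 257.29448913913905 188.7173261236529 [[0.449, -0.893, -0.002], [-0.859, -0.432, 0.273], [-0.245, -0.121, -0.962]] [-0.649, -0.036, 0.379]
```

View pics/scene0.png

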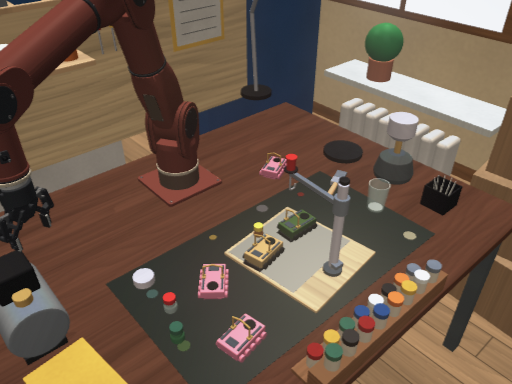

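View pics/side0.png

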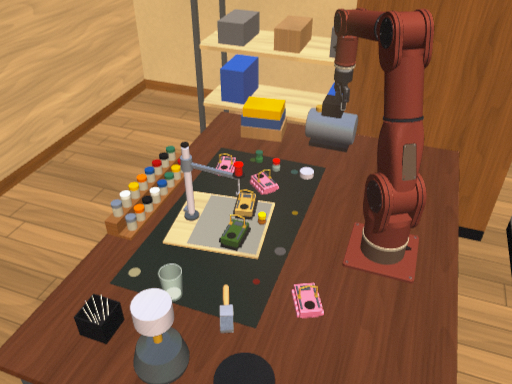

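View pics/wrist0.png

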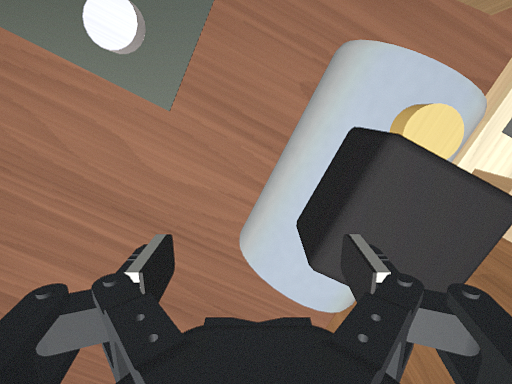

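Run:
```python
import cv2,numpy as np
a=cv2.imread("pics/scene0.png")[140:310,215:385]; a=cv2.resize(a,None,fx=3.5,fy=3.5,interpolation=cv2.INTER_CUBIC); cv2.imwrite("pics/c1.png",a)
a=cv2.imread("pics/side0.png")[135:265,155:285]; a=cv2.resize(a,None,fx=4.5,fy=4.5,interpolation=cv2.INTER_CUBIC); cv2.imwrite("pics/c2.png",a)
```

```text
(no output)
```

View pics/c1.png

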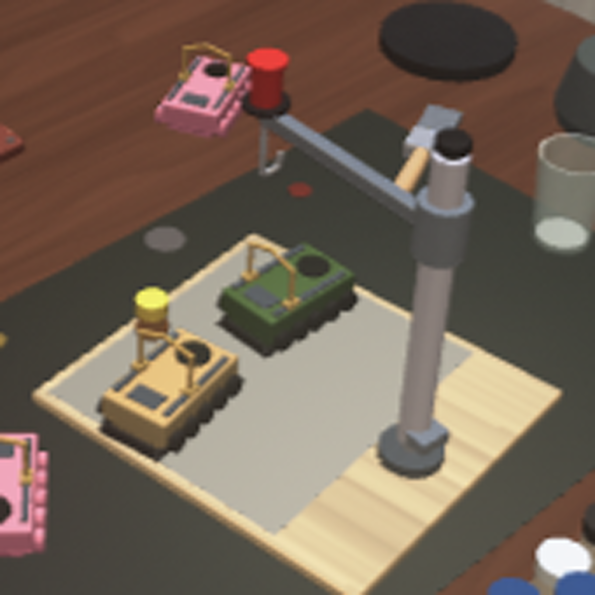

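View pics/c2.png

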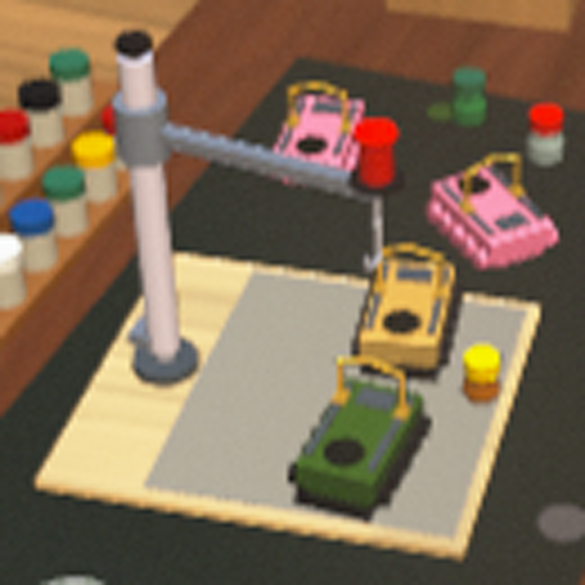

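```bash
cat > h.py <<'E'
import numpy as np,cv2
def load(n): 
    c=dict(np.load(n)); f=c["img"].shape[0]/2/np.tan(np.radians(c["fov_y"])/2); c["f"]=f; return c
def ray(c,p):
    d=np.array([(p[0]-c["cx"])/c["f"],(p[1]-c["cy"])/c["f"],1.]); R,t=c["R"],c["t"]
    return -R.T@t, R.T@d/np.linalg.norm(d)
def plane(c,p,z):
    o,d=ray(c,p); return o+d*(z-o[2])/d[2]
def tri(c1,p1,c2,p2):
    o1,d1=ray(c1,p1);o2,d2=ray(c2,p2)
    A=np.stack([d1,-d2],1); s=np.linalg.lstsq(A,o2-o1,rcond=None)[0]
    a=o1+s[0]*d1;b=o2+s[1]*d2
    return (a+b)/2,np.linalg.norm(a-b)
def proj(c,X):
    X=c["R"]@np.asarray(X)+c["t"]; return X[:2]/X[2]*c["f"]+[c["cx"],c["cy"]]
def blob(c,lo,hi,roi):
    h=cv2.cvtColor(c["img"],cv2.COLOR_RGB2HSV); m=cv2.inRange(h,np.array(lo),np.array(hi))
    z=np.zeros_like(m); x0,y0,x1,y1=roi; z[y0:y1,x0:x1]=m[y0:y1,x0:x1]
    ys,xs=np.nonzero(z); return np.array([xs.mean(),ys.mean()]),len(xs),(xs.min(),xs.max(),ys.min(),ys.max())
E
python3 - <<'E'
from h import *
A=load("pics/scene0.npz");B=load("pics/side0.npz")
cs=lambda x,y:((x+.5)/3.5-.5+215,(y+.5)/3.5-.5+140)
ci=lambda x,y:((x+.5)/4.5-.5+155,(y+.5)/4.5-.5+135)
pa=[plane(A,cs(*p),.012) for p in [(35,395),(255,237),(560,393),(355,597)]]
pb=[plane(B,ci(*p),.012) for p in [(540,305),(463,555),(38,485),(180,252)]]
for a,b in zip(pa,pb): print(np.round(a,4),np.round(b,4))
ga=blob(A,(0,200,120),(4,255,255),(280,145,305,180));gb=blob(B,(0,200,120),(4,255,255),(230,155,248,185))
print(ga,gb,tri(A,ga[0],B,gb[0]))
for i,(c,roi) in {"a":(A,(270,200,322,245)),"b":(B,(215,207,255,255))}.items():
    x0,y0,x1,y1=roi; im=c["img"][y0:y1,x0:x1,::-1]; cv2.imwrite(f"pics/bail_{i}.png",cv2.resize(im,None,fx=12,fy=12,interpolation=cv2.INTER_CUBIC))
x0,y0,x1,y1=(240,225,292,273); cv2.imwrite("pics/sand_a.png",cv2.resize(A["img"][y0:y1,x0:x1,::-1],None,fx=12,fy=12,interpolation=cv2.INTER_CUBIC))
E
```

```text
[ 0.4341 -0.1231  0.012 ] [ 0.427  -0.1212  0.012 ]
[0.3986 0.1784 0.012 ] [0.3863 0.1893 0.012 ]
[0.7329 0.2205 0.012 ] [0.7232 0.2323 0.012 ]
[ 0.7687 -0.0794  0.012 ] [ 0.7551 -0.0827  0.012 ]h.py:19: RuntimeWarning: Mean of empty slice.
  ys,xs=np.nonzero(z); return np.array([xs.mean(),ys.mean()]),len(xs),(xs.min(),xs.max(),ys.min(),ys.max())
  ret = ret.dtype.type(ret / rcount)
Traceback (most recent call last):
  File "h.py", line 19, in blob
    ys,xs=np.nonzero(z); return np.array([xs.mean(),ys.mean()]),len(xs),(xs.min(),xs.max(),ys.min(),ys.max())
                                                                         ~~~~~~^^
ValueError: zero-size array to reduction operation minimum which has no identity
```

Run:
```python
from h import *
A=load("pics/scene0.npz");B=load("pics/side0.npz")
print(A["img"][165,291],B["img"][170,238])
for i,(c,roi) in {"a":(A,(270,140,322,185)),"b":(B,(215,160,255,200))}.items():
    x0,y0,x1,y1=roi; im=c["img"][y0:y1,x0:x1,::-1]; cv2.imwrite(f"pics/grip_{i}.png",cv2.resize(im,None,fx=10,fy=10,interpolation=cv2.INTER_NEAREST))
for i,(c,roi) in {"a":(A,(270,200,322,245)),"b":(B,(215,207,255,255))}.items():
    x0,y0,x1,y1=roi; im=c["img"][y0:y1,x0:x1,::-1]; cv2.imwrite(f"pics/bail_{i}.png",cv2.resize(im,None,fx=12,fy=12,interpolation=cv2.INTER_CUBIC))
x0,y0,x1,y1=(240,225,292,273); cv2.imwrite("pics/sand_a.png",cv2.resize(A["img"][y0:y1,x0:x1,::-1],None,fx=12,fy=12,interpolation=cv2.INTER_CUBIC))
for c,roi in((A,(280,145,305,180)),(B,(230,155,248,185))):
    im=c["img"].astype(int); m=(im[...,0]>140)&(im[...,1]<60)&(im[...,2]<60)
    z=m*0; x0,y0,x1,y1=roi; z[y0:y1,x0:x1]=m[y0:y1,x0:x1]; ys,xs=np.nonzero(z); print(len(xs),xs.mean(),ys.mean(),xs.min(),xs.max(),ys.min(),ys.max()); c["g"]=(xs.mean(),ys.mean())
print(tri(A,A["g"],B,B["g"]))
```

```text
[115  36  32] [194  33  19]
11 289.90909090909093 158.27272727272728 285 296 156 159
112 238.15178571428572 167.59821428571428 233 243 161 175
(array([0.4919105 , 0.08299438, 0.28789211]), np.float64(0.0034179073326065924))
```

View pics/bail_a.png

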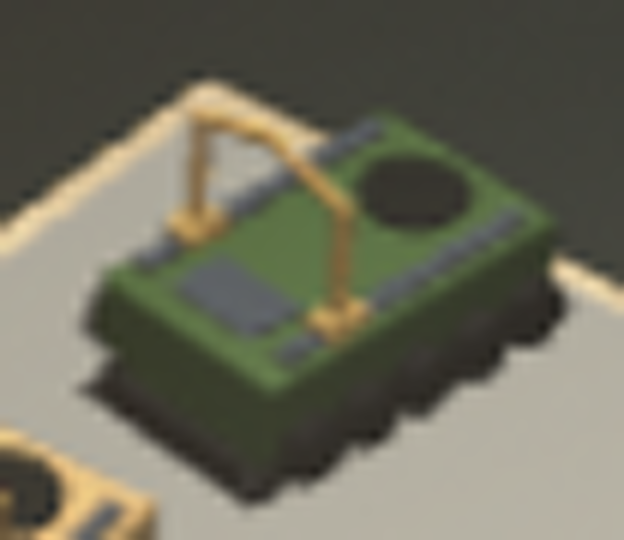

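View pics/bail_b.png

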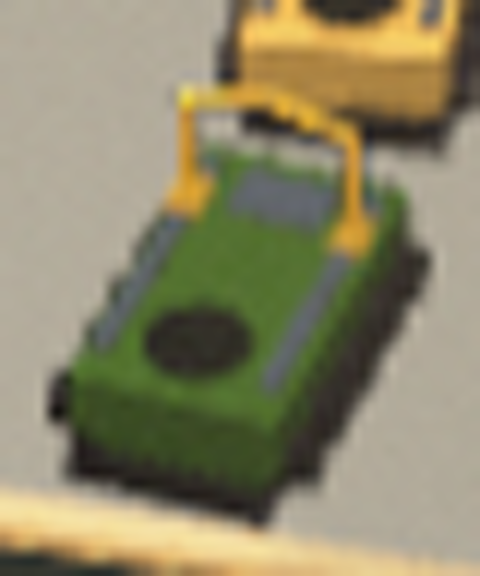

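View pics/sand_a.png

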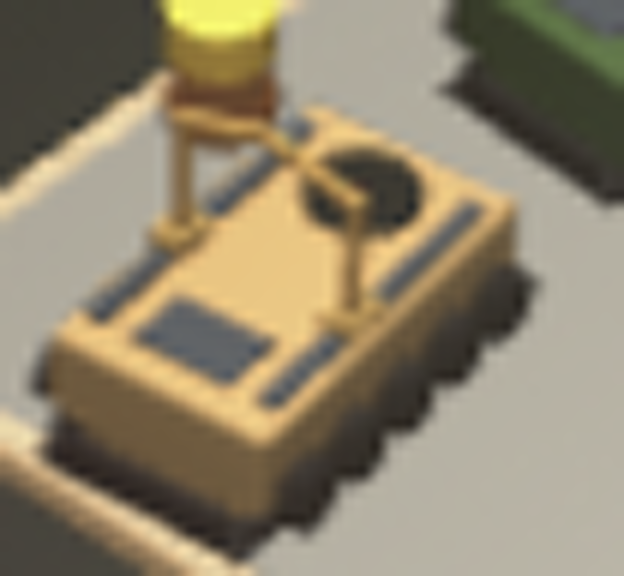

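View pics/grip_a.png

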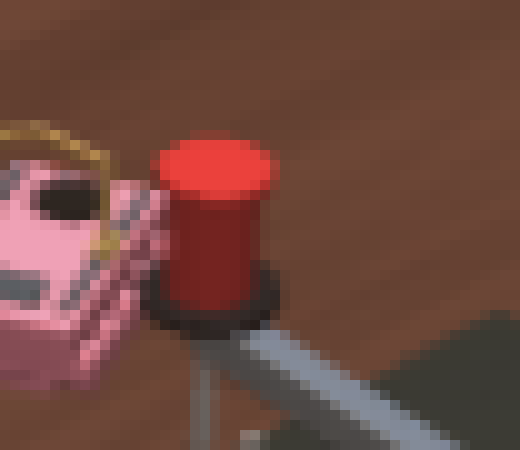

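View pics/grip_b.png

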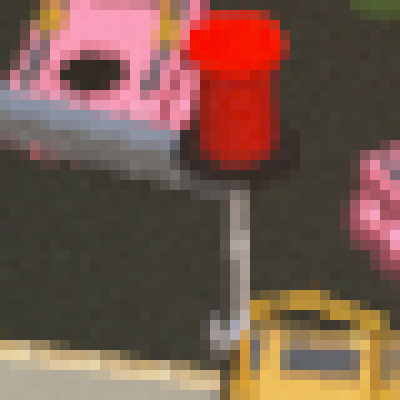

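Run:
```python
from h import *
A=load("pics/scene0.npz");B=load("pics/side0.npz")
a=(291,156.2);b=(238.2,163.7)
print("grip top",tri(A,a,B,b),plane(A,a,.3),plane(B,b,.3))
s=lambda x,y,o,k=12:(o[0]+(x+.5)/k-.5,o[1]+(y+.5)/k-.5)
oa=(270,200);ob=(215,207)
for n,pa,pb in [("-x corner",(200,118),(352,140)),("+x corner",(347,208),(185,97)),("-x base",(198,222),(350,237)),("+x base",(340,318),(188,195))]:
    print(n,[np.round(v,4) for v in tri(A,s(*pa,oa),B,s(*pb,ob))])
# deck corners z=.049 scene & side
print("deck scene",[np.round(plane(A,s(*p,oa),.049)[:2],4) for p in [(108,272),(270,390),(552,218),(385,115)]])
print("deck side",[np.round(plane(B,s(*p,ob),.049)[:2],4) for p in [(215,150),(405,190),(80,385),(282,435)]])
# sand bail: scene corners at z .015+.0735
for p,z in [((180,112),.0885),((358,203),.0885),((178,235),.05),((348,322),.05)]: print("sand",np.round(plane(A,s(*p,(240,225)),z),4))
for p,z in [((200,118),.0885),((347,208),.0885)]: print("green",np.round(plane(A,s(*p,oa),z),4))
for p,z in [((352,140),.0885),((185,97),.0885)]: print("greenB",np.round(plane(B,s(*p,ob),z),4))
for n,c,i,roi in (("pa",A,0,(310,170,360,280)),("pb",B,0,(170,135,220,225))):
    x0,y0,x1,y1=roi; cv2.imwrite(f"pics/{n}.png",cv2.resize(c["img"][y0:y1,x0:x1,::-1],None,fx=5.4,fy=5.4,interpolation=cv2.INTER_CUBIC))
```

```text
grip top (array([0.49561789, 0.07947739, 0.29894628]), np.float64(0.0019299659256151423)) [0.49792312 0.07837994 0.3       ] [0.49438755 0.08007704 0.3       ]
-x corner [array([0.4718, 0.0956, 0.0879]), np.float64(0.0015)]
+x corner [array([0.5245, 0.096 , 0.0892]), np.float64(0.0022)]
-x base [array([0.4719, 0.0972, 0.0522]), np.float64(0.0008)]
+x base [array([0.5243, 0.0967, 0.0522]), np.float64(0.002)]
deck scene [array([0.4689, 0.0676]), array([0.531 , 0.0658]), array([0.5306, 0.1723]), array([0.4697, 0.1713])]
deck side [array([0.5255, 0.0704]), array([0.4653, 0.0679]), array([0.522 , 0.1803]), array([0.4601, 0.1796])]
sand [ 0.4961 -0.0568  0.0885]
sand [ 0.5493 -0.0467  0.0885]
sand [ 0.4971 -0.0584  0.05  ]
sand [ 0.5482 -0.0481  0.05  ]
green [0.4731 0.0953 0.0885]
green [0.525  0.0971 0.0885]
greenB [0.471  0.0958 0.0885]
greenB [0.524  0.0944 0.0885]
```

View pics/pa.png

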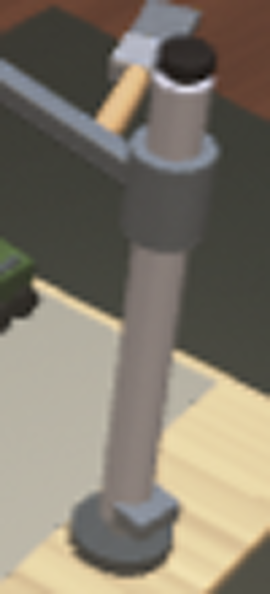

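View pics/pb.png

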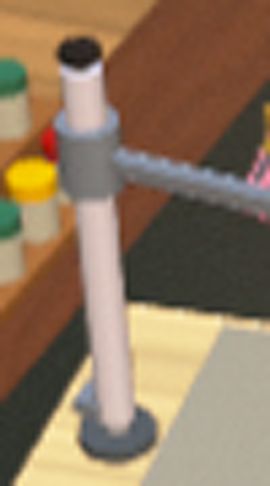

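Run:
```python
from h import *
A=load("pics/scene0.npz");B=load("pics/side0.npz")
s=lambda x,y,o,k=5.4:(o[0]+(x+.5)/k-.5,o[1]+(y+.5)/k-.5)
pa=s(188,58,(310,170));pb=s(80,50,(170,135))
print(tri(A,pa,B,pb),plane(A,pa,.329),plane(B,pb,.329))
P=tri(A,pa,B,pb)[0][:2]; g=np.array([.4956,.0795]); print(np.linalg.norm(P-g))
# circle of hook about P r=.2: at y of bail
for y in np.arange(.04,.13,.01): print(round(y,3), np.round(P[0]-np.sqrt(.04-(y-P[1])**2),4), "jib-dir",np.round(np.arctan2(y-P[1],np.sqrt(.04-(y-P[1])**2)),3))
```

```text
(array([0.69667931, 0.06538258, 0.32487233]), np.float64(0.002907830197835826)) [0.7016706  0.06090533 0.329     ] [0.69201138 0.07056601 0.329     ]
0.2015742840299707
0.04 0.4983 jib-dir -0.127
0.05 0.4973 jib-dir -0.077
0.06 0.4968 jib-dir -0.027
0.07 0.4967 jib-dir 0.023
0.08 0.4972 jib-dir 0.073
0.09 0.4982 jib-dir 0.123
0.1 0.4997 jib-dir 0.174
0.11 0.5017 jib-dir 0.225
0.12 0.5043 jib-dir 0.277
```

```bash
cat > go.py <<'E'
import sys,numpy as np
from scipy.spatial.transform import Rotation as Ro
from cell import r
s=r.get_state(); q=s["eef_rot"]; R=Ro.from_quat([q[1],q[2],q[3],q[0]])
print("t",s["clock"],"pos",np.round(s["position"],4),"F",np.round(s["contact_force"],2),"w",round(float(s["width"]),3),"j",np.round(s["joints"],2))
for a in sys.argv[1:]:
    p=np.array([float(v) for v in a.split(",")])
    print(a,"->",np.round(R.inv().apply(p-s["position"])/.3,3))
D=Ro.from_matrix(np.array([[1,0,0],[0,-1,0],[0,0,-1.]]))
print("twist",np.round((R.inv()*D).as_rotvec()/(np.pi/2),4))
E
python3 go.py 0.29,-0.58,0.37 0.44,-0.16,0.37 0.4956,0.0795,0.37
```

```text
t 0.15 pos [ 0.2911 -0.5807  0.215 ] F [-0.12 -0.33  0.54] w 0.999 j [ 1.01  0.33  0.04  1.47 -0.01  1.34 -0.06]
0.29,-0.58,0.37 -> [-0.002 -0.005 -0.517]
0.44,-0.16,0.37 -> [ 1.072 -1.032 -0.515]
0.4956,0.0795,0.37 -> [ 1.596 -1.663 -0.515]
twist [-0.0008  0.0003  0.2959]
```

Call:
{"method": "drive_tool", "body": {
  "plan": [
    {"delta_pos": [0, 0, -0.13], "twist": [0, 0, 0.05], "hand": 1},
    {"delta_pos": [0.02, -0.02, -0.26], "twist": [0, 0, 0.1], "hand": 1},
    {"delta_pos": [0.06, -0.06, -0.37], "twist": [0, 0, 0.15], "hand": 1},
    {"delta_pos": [0.13, -0.13, -0.46], "twist": [0, 0, 0.2], "hand": 1},
    {"delta_pos": [0.22, -0.22, -0.5], "twist": [0, 0, 0.25], "hand": 1},
    {"delta_pos": [0.31, -0.31, -0.51], "twist": [0, 0, 0.28], "hand": 1},
    {"delta_pos": [0.4, -0.4, -0.51], "twist": [0, 0, 0.296], "hand": 1},
    {"delta_pos": [0.49, -0.49, -0.51], "twist": [0, 0, 0.296], "hand": 1},
    {"delta_pos": [0.58, -0.57, -0.51], "twist": [0, 0, 0.296], "hand": 1},
    {"delta_pos": [0.67, -0.65, -0.51], "twist": [0, 0, 0.296], "hand": 1},
    {"delta_pos": [0.75, -0.73, -0.51], "twist": [0, 0, 0.296], "hand": 1},
    {"delta_pos": [0.8, -0.79, -0.51], "twist": [0, 0, 0.296], "hand": 1}
  ]
}}

```text
clock: 1.15
position: [0.4008, -0.2581, 0.3687]
eef_rot: [-0.0, 1.0, 0.002, 0.0]
contact_force: [0.4, 0.3, -0.3]
width: 1.0
```

```bash
python3 go.py 0.4956,0.0795,0.37 0.4956,0.0795,0.281
```

```text
t 1.15 pos [ 0.4008 -0.2581  0.3687] F [ 0.45  0.31 -0.33] w 1.0 j [ 0.64 -0.05 -0.16  1.59 -0.01  1.6  -1.08]
0.4956,0.0795,0.37 -> [ 0.319 -1.124 -0.004]
0.4956,0.0795,0.281 -> [ 0.319 -1.124  0.293]
twist [-0.0003 -0.0001  0.002 ]
```

Call:
{"method": "drive_tool", "body": {
  "plan": [
    {"delta_pos": [0.03, -0.09, 0]},
    {"delta_pos": [0.06, -0.19, 0]},
    {"delta_pos": [0.09, -0.29, 0]},
    {"delta_pos": [0.12, -0.39, 0]},
    {"delta_pos": [0.15, -0.49, 0]},
    {"delta_pos": [0.18, -0.59, 0]},
    {"delta_pos": [0.21, -0.69, 0]},
    {"delta_pos": [0.24, -0.79, 0]},
    {"delta_pos": [0.27, -0.88, 0]},
    {"delta_pos": [0.3, -0.95, 0]},
    {"delta_pos": [0.315, -1.0, 0]},
    {"delta_pos": [0.315, -1.0, 0]}
  ]
}}

```text
$.plan[0]: bad value
```

```bash
python3 - <<'E'
from cell import eyes
import cv2,numpy as np
c=eyes.read_camera("wrist"); cv2.imwrite("pics/w1.png",c["img"][:,:,::-1]); np.savez("pics/w1.npz",**c)
from h import *
c=load("pics/w1.npz"); print(proj(c,[.4956,.0795,.3]),proj(c,[.498,.0958,.0935]),proj(c,[.4956,.0795,.2]))
E
python3 go.py 0.4956,0.0795,0.37 0.4956,0.0795,0.281
```

```text
[-191.34249238   71.71531729] [14.57818034 87.84907112] [-50.91603833  83.29106156]
t 1.2 pos [ 0.4021 -0.2543  0.3691] F [2.57 3.51 0.98] w 1.002 j [ 0.64 -0.05 -0.16  1.6  -0.01  1.6  -1.08]
0.4956,0.0795,0.37 -> [ 3.20e-01 -1.11e+00 -1.00e-03]
0.4956,0.0795,0.281 -> [ 0.32  -1.11   0.296]
twist [-0.0009 -0.0006  0.0048]
```

View pics/w1.png

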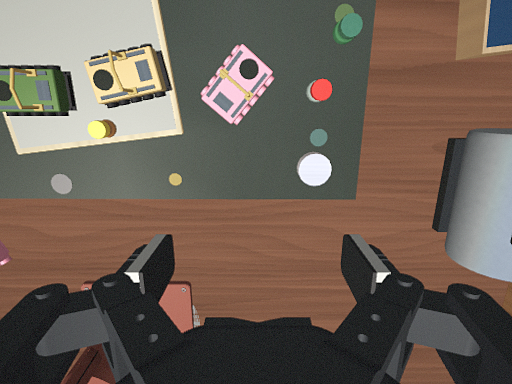

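Call:
{"method": "drive_tool", "body": {
  "plan": [
    {"delta_pos": [0.03, -0.09, 0], "twist": [0, 0, 0], "hand": 1},
    {"delta_pos": [0.06, -0.19, 0], "twist": [0, 0, 0], "hand": 1},
    {"delta_pos": [0.09, -0.29, 0], "twist": [0, 0, 0], "hand": 1},
    {"delta_pos": [0.12, -0.39, 0], "twist": [0, 0, 0], "hand": 1},
    {"delta_pos": [0.15, -0.49, 0], "twist": [0, 0, 0], "hand": 1},
    {"delta_pos": [0.18, -0.59, 0], "twist": [0, 0, 0], "hand": 1},
    {"delta_pos": [0.21, -0.69, 0], "twist": [0, 0, 0], "hand": 1},
    {"delta_pos": [0.24, -0.79, 0], "twist": [0, 0, 0], "hand": 1},
    {"delta_pos": [0.27, -0.88, 0], "twist": [0, 0, 0], "hand": 1},
    {"delta_pos": [0.3, -0.95, 0], "twist": [0, 0, 0], "hand": 1},
    {"delta_pos": [0.31, -1.0, 0], "twist": [0, 0, 0], "hand": 1},
    {"delta_pos": [0.31, -1.0, 0], "twist": [0, 0, 0], "hand": 1}
  ]
}}

```text
clock: 2.2
position: [0.4929, 0.042, 0.3684]
eef_rot: [-0.001, 1.0, 0.002, -0.0]
contact_force: [-0.1, 0.0, 0.3]
width: 1.0
```

```bash
python3 - <<'E'
from cell import eyes
import cv2,numpy as np
c=eyes.read_camera("wrist"); cv2.imwrite("pics/w2.png",c["img"][:,:,::-1]); np.savez("pics/w2.npz",**c)
from h import *
c=load("pics/w2.npz"); print(proj(c,[.4956,.0795,.3]),proj(c,[.498,.0958,.0935]))
E
python3 go.py 0.4956,0.0795,0.37 0.4956,0.0795,0.281
```

```text
[213.57790425 191.12441126] [223.16529756 151.7664626 ]
t 2.25 pos [0.4927 0.0398 0.3684] F [ 0.92  0.39 -0.17] w 1.0 j [ 0.35  0.   -0.51  1.54  0.    1.6  -1.73]
0.4956,0.0795,0.37 -> [ 0.01  -0.132 -0.005]
0.4956,0.0795,0.281 -> [ 0.01  -0.132  0.292]
twist [-0.0003  0.0004  0.0019]
```

View pics/w2.png

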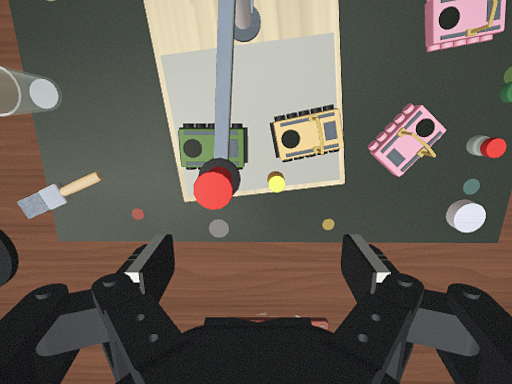

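Call:
{"method": "drive_tool", "body": {
  "plan": [
    {"delta_pos": [0.012, -0.08, 0], "twist": [0, 0, 0], "hand": 1},
    {"delta_pos": [0.012, -0.133, 0], "twist": [0, 0, 0], "hand": 1},
    {"delta_pos": [0.012, -0.133, 0.05], "twist": [0, 0, 0], "hand": 1},
    {"delta_pos": [0.012, -0.133, 0.11], "twist": [0, 0, 0], "hand": 1},
    {"delta_pos": [0.012, -0.133, 0.17], "twist": [0, 0, 0], "hand": 1},
    {"delta_pos": [0.012, -0.133, 0.22], "twist": [0, 0, 0], "hand": 1},
    {"delta_pos": [0.012, -0.133, 0.26], "twist": [0, 0, 0], "hand": 1},
    {"delta_pos": [0.012, -0.133, 0.28], "twist": [0, 0, 0], "hand": 1},
    {"delta_pos": [0.012, -0.133, 0.29], "twist": [0, 0, 0], "hand": 1},
    {"delta_pos": [0.012, -0.133, 0.29], "twist": [0, 0, 0], "hand": 1}
  ]
}}

```text
clock: 3.08
position: [0.4963, 0.0778, 0.2816]
eef_rot: [0.0, 1.0, -0.0, -0.0]
contact_force: [0.4, 0.2, -0.2]
width: 1.0
```

```bash
cat > snap.py <<'E'
import sys,cv2,numpy as np
from cell import eyes
k=sys.argv[1]
from h import *
out=[]
for n,P in (("scene",None),("side",None)):
    c=eyes.read_camera(n); np.savez(f"pics/{n}{k}.npz",**c); c=load(f"pics/{n}{k}.npz")
    u,v=proj(c,[.497,.08,.17]).astype(int); im=c["img"][max(0,v-45):v+45,u-45:u+45,::-1]
    print(n,u-45,v-45); out.append(cv2.resize(im,(396,int(4.4*im.shape[0])),interpolation=cv2.INTER_CUBIC))
cv2.imwrite(f"pics/s{k}.png",np.hstack(out))
E
python3 snap.py 1; python3 go.py 0.4968,0.0797,0.281
```

```text
scene 244 148
side 193 150
t 3.1833 pos [0.4966 0.0782 0.2825] F [ 0.59  1.09 -0.19] w 1.002 j [ 0.3   0.03 -0.56  1.69  0.02  1.43 -1.83]
0.4968,0.0797,0.281 -> [ 0.    -0.005  0.005]
twist [-0.     -0.0006 -0.0002]
```

View pics/s1.png

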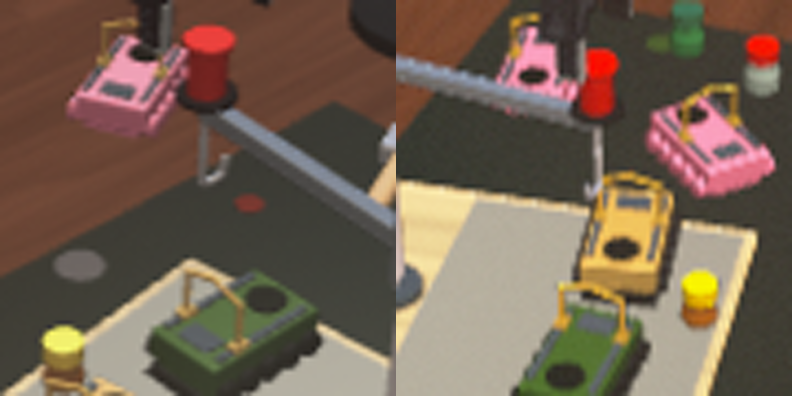

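Run:
```python
from h import *
out=[]
for n in("scene","side"):
    c=load(f"pics/{n}1.npz"); 
    for X in ([.4966,.0782-.045,.2765],[.4966,.0782+.045,.2765],[.4966,.0782,.2825]): print(n,proj(c,X))
    u,v=proj(c,[.497,.08,.27]).astype(int); print(u-40,v-40)
    out.append(cv2.resize(c["img"][v-40:v+40,u-40:u+40,::-1],(400,400),interpolation=cv2.INTER_CUBIC))
cv2.imwrite("pics/z1.png",np.hstack(out))
```

```text
scene [278.79083512 168.77879674]
scene [301.3066468 157.7379944]
scene [290.34882185 161.3539443 ]
250 124
side [242.88055898 162.30646323]
side [232.72324775 176.56109822]
side [237.88288893 167.75213895]
197 131
```

View pics/z1.png

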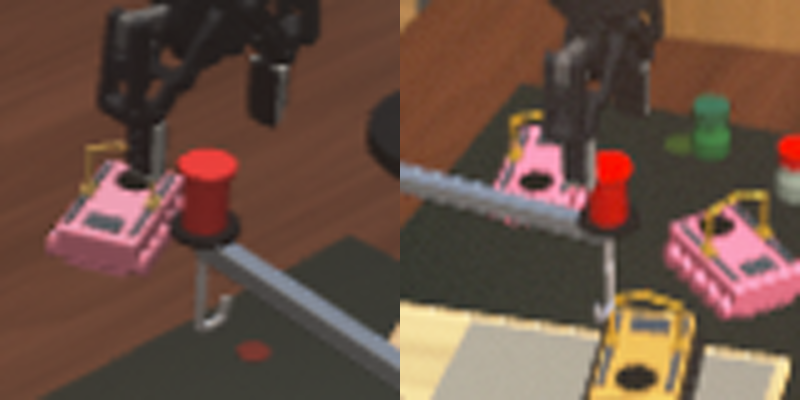

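Run:
```python
from h import *
c=load("pics/w2.npz"); C=-c["R"].T@c["t"]; print("cam rel TCP",C-np.array([.4927,.0398,.3684]))
for p in [(170,240),(140,283),(345,240),(385,283)]:
    o,d=ray(c,p); s=(.0398-o[1]+np.sign(p[0]-257)*-.0425)/d[1]; print(p, (o+s*d)-np.array([.4927,.0398,.3684]))
A=load("pics/scene1.npz");B=load("pics/side1.npz")
f=lambda x,y,o:(o[0]+(x+.5)/5-.5,o[1]+(y+.5)/5-.5)
print("left(-y) tip",tri(A,f(150,178,(250,124)),B,f(640-400,112,(197,131))))
print("right(+y) tip",tri(A,f(268,122,(250,124)),B,f(578-400,186,(197,131))))
```

```text
cam rel TCP [0.06974617 0.00305201 0.15821729]
(170, 240) [0.01216132 0.0425     0.04174639]
(140, 283) [0.01279793 0.0425     0.07541441]
(345, 240) [ 0.00453248 -0.0425      0.02510155]
(385, 283) [ 0.01039666 -0.0425      0.07104253]
left(-y) tip (array([0.49527289, 0.03071377, 0.31011894]), np.float64(0.008653413212308768))
right(+y) tip (array([0.49854716, 0.12420809, 0.3098966 ]), np.float64(0.0028894005148338685))
```

Call:
{"method": "drive_tool", "body": {
  "plan": [
    {"delta_pos": [0, -0.004, 0.03], "twist": [0, 0, 0], "hand": 0.5},
    {"delta_pos": [0, -0.004, 0.06], "twist": [0, 0, 0], "hand": 0.2},
    {"delta_pos": [0, -0.004, 0.06], "twist": [0, 0, 0], "hand": 0.2},
    {"delta_pos": [0, -0.004, 0.06], "twist": [0, 0, 0], "hand": 0.2},
    {"delta_pos": [0, -0.004, 0.06], "twist": [0, 0, 0], "hand": 0.2}
  ]
}}

```text
clock: 3.6
position: [0.4963, 0.0795, 0.2637]
eef_rot: [-0.0, 1.0, -0.0, -0.0]
contact_force: [0.6, 0.0, 0.5]
width: 0.599
```

```bash
python3 snap.py 2; python3 go.py 0.4968,0.0797,0.281
python3 - <<'E'
from h import *
from cell import eyes
out=[]
for n in("scene","side"):
    c=load(f"pics/{n}2.npz"); 
    u,v=proj(c,[.497,.08,.27]).astype(int); print(u-30,v-30)
    out.append(cv2.resize(c["img"][v-30:v+30,u-30:u+30,::-1],(400,400),interpolation=cv2.INTER_CUBIC))
cv2.imwrite("pics/z2.png",np.hstack(out))
c=eyes.read_camera("wrist"); cv2.imwrite("pics/w3.png",c["img"][:,:,::-1])
E
```

```text
scene 244 148
side 193 150
t 3.7 pos [0.4965 0.0795 0.264 ] F [ 0.04  0.05 -0.03] w 0.599 j [ 0.3   0.04 -0.56  1.72  0.02  1.39 -1.83]
0.4968,0.0797,0.281 -> [ 0.001 -0.001 -0.057]
twist [-0.0001 -0.0002 -0.0001]
260 134
207 141
```

View pics/z2.png

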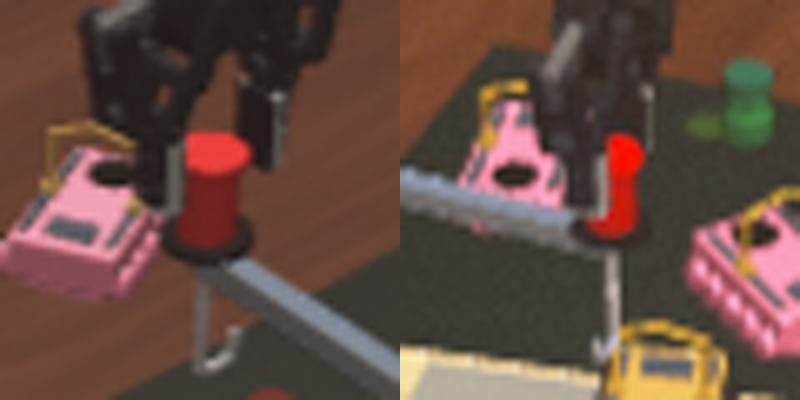

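View pics/w3.png

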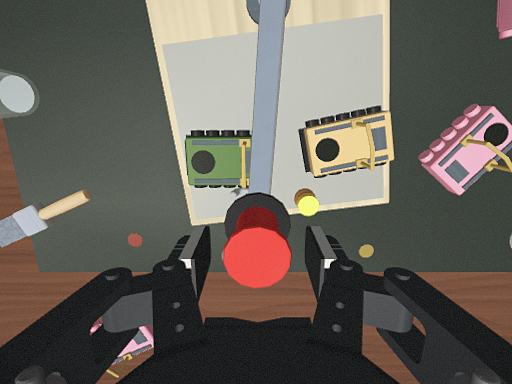

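Call:
{"method": "drive_tool", "body": {
  "plan": [
    {"delta_pos": [0.001, 0, 0.01], "twist": [0, 0, 0], "hand": 0.2},
    {"delta_pos": [0.001, 0, 0.02], "twist": [0, 0, 0], "hand": 0.2},
    {"delta_pos": [0.001, 0, 0.03], "twist": [0, 0, 0], "hand": 0.2},
    {"delta_pos": [0.001, 0, 0.037], "twist": [0, 0, 0], "hand": 0.1},
    {"delta_pos": [0.001, 0, 0.037], "twist": [0, 0, 0], "hand": 0.1},
    {"delta_pos": [0.001, 0, 0.037], "twist": [0, 0, 0], "hand": 0.1}
  ],
  "squeeze": 30
}}

```text
clock: 4.25
position: [0.4965, 0.0795, 0.2524]
eef_rot: [-0.0, 1.0, -0.0, -0.0]
contact_force: [-0.1, -0.8, 0.1]
width: 0.548
```

```bash
cat > z.py <<'E'
import sys; from h import *
from cell import eyes
k=sys.argv[1]; X=[float(v) for v in sys.argv[2].split(",")]; hw=int(sys.argv[3]); out=[]
for n in("scene","side"):
    c=eyes.read_camera(n); np.savez(f"pics/{n}{k}.npz",**c); c=load(f"pics/{n}{k}.npz")
    u,v=proj(c,X).astype(int); print(n,u-hw,v-hw,"scale",400/2/hw)
    out.append(cv2.resize(c["img"][v-hw:v+hw,u-hw:u+hw,::-1],(400,400),interpolation=cv2.INTER_CUBIC))
cv2.imwrite(f"pics/z{k}.png",np.hstack(out))
E
python3 z.py 3 .497,.08,.27 30;python3 go.py
```

```text
scene 260 134 scale 6.666666666666667
side 207 141 scale 6.666666666666667
t 4.35 pos [0.4967 0.0795 0.2527] F [-0.12 -0.14  0.39] w 0.552 j [ 0.3   0.05 -0.56  1.73  0.03  1.37 -1.84]
twist [-0.     -0.0001 -0.0001]
```

View pics/z3.png

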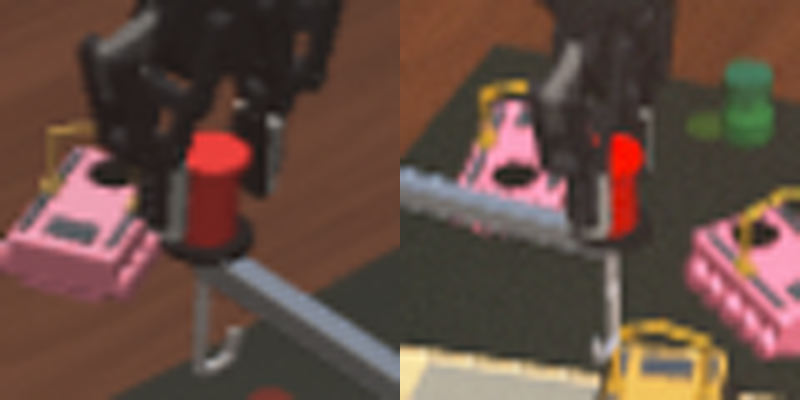

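Call:
{"method": "drive_tool", "body": {
  "plan": [
    {"delta_pos": [0, 0, 0], "twist": [0, 0, 0], "hand": -0.3},
    {"delta_pos": [0, 0, 0], "twist": [0, 0, 0], "hand": -0.6},
    {"delta_pos": [0, 0, 0], "twist": [0, 0, 0], "hand": -1},
    {"delta_pos": [0, 0, 0], "twist": [0, 0, 0], "hand": -1},
    {"delta_pos": [0, 0, 0], "twist": [0, 0, 0], "hand": -1},
    {"delta_pos": [0, 0, 0], "twist": [0, 0, 0], "hand": -1}
  ],
  "squeeze": 60
}}

```text
clock: 4.85
position: [0.4967, 0.0796, 0.253]
eef_rot: [-0.0, 1.0, -0.0, 0.0]
contact_force: [-2.9, -0.6, 5.7]
width: 0.372
```

```bash
python3 z.py 4 .497,.08,.27 30;python3 go.py 0.4975,0.05,0.2527
```

```text
scene 260 134 scale 6.666666666666667
side 207 141 scale 6.666666666666667
t 4.95 pos [0.4967 0.0796 0.253 ] F [-1.74  0.89  5.99] w 0.367 j [ 0.3   0.05 -0.56  1.73  0.03  1.37 -1.84]
0.4975,0.05,0.2527 -> [0.003 0.099 0.001]
twist [-0.     -0.0003 -0.0001]
```

View pics/z4.png

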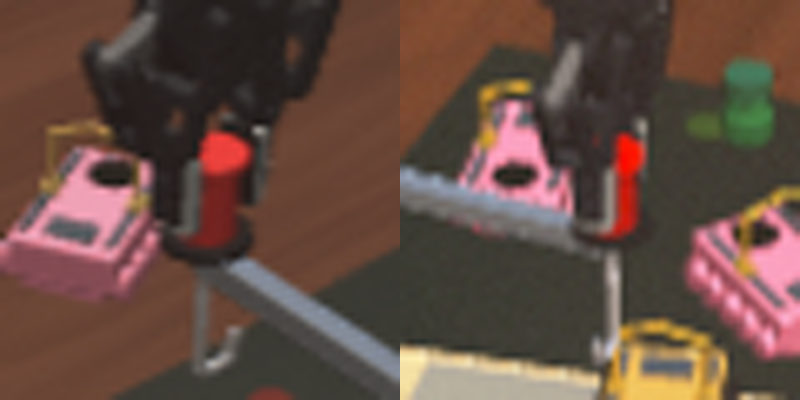

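Call:
{"method": "drive_tool", "body": {
  "plan": [
    {"delta_pos": [0, 0, -0.003], "twist": [0, 0, 0], "hand": -1},
    {"delta_pos": [0, 0, -0.006], "twist": [0, 0, 0], "hand": -1},
    {"delta_pos": [0, 0, -0.01], "twist": [0, 0, 0], "hand": -1},
    {"delta_pos": [0, 0, -0.01], "twist": [0, 0, 0], "hand": -1},
    {"delta_pos": [0, 0, -0.01], "twist": [0, 0, 0], "hand": -1}
  ]
}}

```text
clock: 5.37
position: [0.4965, 0.0789, 0.2533]
eef_rot: [0.0, 1.0, -0.0, -0.001]
contact_force: [7.9, -0.4, -17.1]
width: 0.372
```

```bash
python3 go.py 0.4975,0.05,0.2557
```

```text
t 5.3667 pos [0.4965 0.0789 0.2533] F [  7.94  -0.4  -17.05] w 0.372 j [ 0.3   0.05 -0.56  1.73  0.03  1.37 -1.83]
0.4975,0.05,0.2557 -> [ 0.004  0.096 -0.008]
twist [ 0.      0.0013 -0.0003]
```

Call:
{"method": "drive_tool", "body": {
  "plan": [
    {"delta_pos": [0, 0.005, 0.01], "twist": [0, 0, -0.005], "hand": -1},
    {"delta_pos": [0, 0.02, 0.01], "twist": [0, 0, -0.02], "hand": -1},
    {"delta_pos": [-0.001, 0.04, 0.01], "twist": [0, 0, -0.04], "hand": -1},
    {"delta_pos": [-0.001, 0.06, 0.01], "twist": [0, 0, -0.06], "hand": -1},
    {"delta_pos": [-0.001, 0.08, 0.01], "twist": [0, 0, -0.08], "hand": -1},
    {"delta_pos": [0, 0.095, 0.012], "twist": [0, 0, -0.092], "hand": -1},
    {"delta_pos": [0, 0.099, 0.015], "twist": [0, 0, -0.094], "hand": -1},
    {"delta_pos": [0, 0.099, 0.02], "twist": [0, 0, -0.094], "hand": -1}
  ]
}}

```text
clock: 6.03
position: [0.4971, 0.0496, 0.2514]
eef_rot: [0.0, 0.997, 0.074, 0.001]
contact_force: [-5.8, -0.6, 13.0]
width: 0.364
```

```bash
python3 z.py 5 .497,.05,.2 45;python3 go.py 0.4967,0.05,0.135
```

```text
scene 237 144 scale 4.444444444444445
side 196 138 scale 4.444444444444445
t 6.1333 pos [0.497  0.0498 0.2512] F [-3.71 -0.6  11.29] w 0.366 j [ 0.34  0.04 -0.54  1.75  0.02  1.36 -1.63]
0.4967,0.05,0.135 -> [-0.002 -0.001  0.387]
twist [ 0.0002 -0.0012  0.0939]
```

View pics/z5.png

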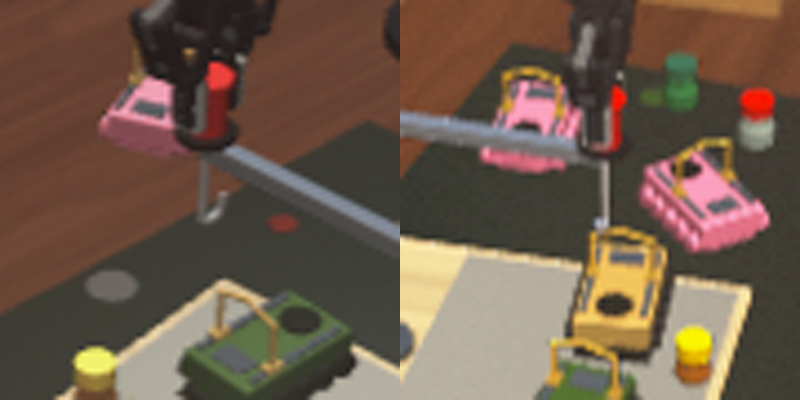

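Call:
{"method": "drive_tool", "body": {
  "plan": [
    {"delta_pos": [0, 0, 0.01], "twist": [0, 0, 0], "hand": -1},
    {"delta_pos": [0, 0, 0.03], "twist": [0, 0, 0], "hand": -1},
    {"delta_pos": [0, 0, 0.05], "twist": [0, 0, 0], "hand": -1},
    {"delta_pos": [0, 0, 0.07], "twist": [0, 0, 0], "hand": -1},
    {"delta_pos": [0, 0, 0.09], "twist": [0, 0, 0], "hand": -1},
    {"delta_pos": [0, 0, 0.11], "twist": [0, 0, 0], "hand": -1},
    {"delta_pos": [0, 0, 0.13], "twist": [0, 0, 0], "hand": -1},
    {"delta_pos": [0, 0, 0.15], "twist": [0, 0, 0], "hand": -1},
    {"delta_pos": [0, 0, 0.165], "twist": [0, 0, 0], "hand": -1},
    {"delta_pos": [0, 0, 0.175], "twist": [0, 0, 0], "hand": -1},
    {"delta_pos": [0, 0, 0.18], "twist": [0, 0, 0], "hand": -1},
    {"delta_pos": [0, 0, 0.18], "twist": [0, 0, 0], "hand": -1}
  ]
}}

```text
clock: 7.13
position: [0.4971, 0.0499, 0.1972]
eef_rot: [0.0, 0.997, 0.074, 0.001]
contact_force: [-4.8, -0.1, 13.1]
width: 0.368
```

```bash
python3 z.py 6 .497,.05,.15 45;python3 go.py 0.4967,0.05,0.135
```

```text
scene 236 157 scale 4.444444444444445
side 196 150 scale 4.444444444444445
t 7.2333 pos [0.4971 0.0499 0.1974] F [-5.27 -0.52 13.39] w 0.366 j [ 0.33  0.07 -0.54  1.83  0.04  1.25 -1.64]
0.4967,0.05,0.135 -> [-0.002 -0.     0.208]
twist [ 0.0003 -0.0011  0.0941]
```

View pics/z6.png

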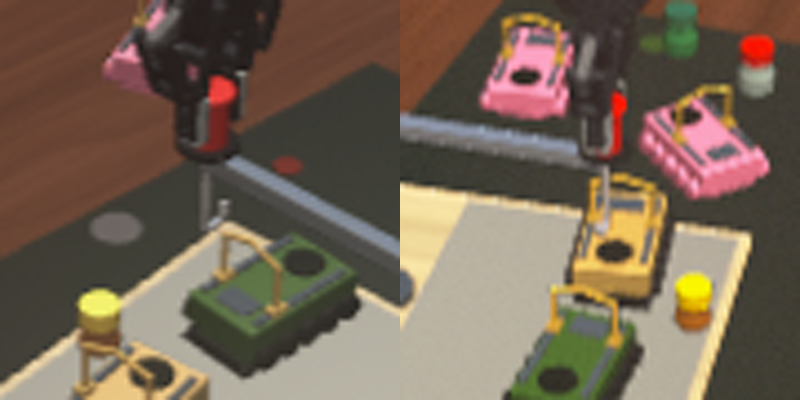

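Call:
{"method": "drive_tool", "body": {
  "plan": [
    {"delta_pos": [0, 0, 0.01], "twist": [0, 0, 0], "hand": -1},
    {"delta_pos": [0, 0, 0.03], "twist": [0, 0, 0], "hand": -1},
    {"delta_pos": [0, 0, 0.05], "twist": [0, 0, 0], "hand": -1},
    {"delta_pos": [0, 0, 0.07], "twist": [0, 0, 0], "hand": -1},
    {"delta_pos": [0, 0, 0.09], "twist": [0, 0, 0], "hand": -1},
    {"delta_pos": [0, 0, 0.11], "twist": [0, 0, 0], "hand": -1},
    {"delta_pos": [0, 0, 0.13], "twist": [0, 0, 0], "hand": -1},
    {"delta_pos": [0, 0, 0.15], "twist": [0, 0, 0], "hand": -1},
    {"delta_pos": [0, 0, 0.17], "twist": [0, 0, 0], "hand": -1},
    {"delta_pos": [0, 0, 0.19], "twist": [0, 0, 0], "hand": -1},
    {"delta_pos": [0, 0, 0.204], "twist": [0, 0, 0], "hand": -1},
    {"delta_pos": [0, 0, 0.208], "twist": [0, 0, 0], "hand": -1}
  ]
}}

```text
clock: 8.23
position: [0.4971, 0.0499, 0.1345]
eef_rot: [0.0, 0.997, 0.074, 0.001]
contact_force: [-7.9, -0.5, 17.3]
width: 0.365
```

```bash
python3 z.py 7 .497,.06,.1 35;python3 go.py 0.4967,0.06,0.135 .4967,.07,.135 .497,.08,.135 .4977,.087,.135
```

```text
scene 248 179 scale 5.714285714285714
side 205 173 scale 5.714285714285714
t 8.3333 pos [0.4971 0.0499 0.1348] F [-5.65 -0.57 16.91] w 0.369 j [ 0.32  0.13 -0.54  1.91  0.07  1.13 -1.67]
0.4967,0.06,0.135 -> [ 0.004 -0.033 -0.001]
.4967,.07,.135 -> [ 0.009 -0.066 -0.001]
.497,.08,.135 -> [ 0.015 -0.099 -0.001]
.4977,.087,.135 -> [ 0.02  -0.122 -0.001]
twist [ 0.0002 -0.0007  0.094 ]
```

View pics/z7.png

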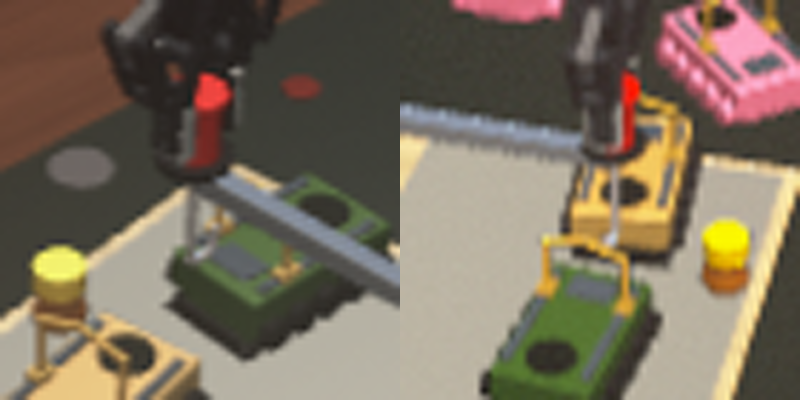

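Run:
```python
from h import *
A=load("pics/scene7.npz");B=load("pics/side7.npz"); out=[]
for c in(A,B):
    for n,X in (("foot",[.4971,.0499,.067]),("tip",[.4971,.0699,.082]),("apex",[.498,.0958,.0965])): print(n,proj(c,X))
for c,(u,v) in((A,(284,222)),(B,(241,213))):
    out.append(cv2.resize(c["img"][v-16:v+16,u-16:u+16,::-1],(400,400),interpolation=cv2.INTER_NEAREST)); print(u-16,v-16)
cv2.imwrite("pics/hook7.png",np.hstack(out))
```

```text
foot [280.84704126 224.41503933]
tip [285.6869837  217.92570478]
apex [292.06842369 210.94275421]
foot [241.78069934 213.52741658]
tip [239.66851634 213.59603757]
apex [236.62819409 214.72572831]
268 206
225 197
```

View pics/hook7.png

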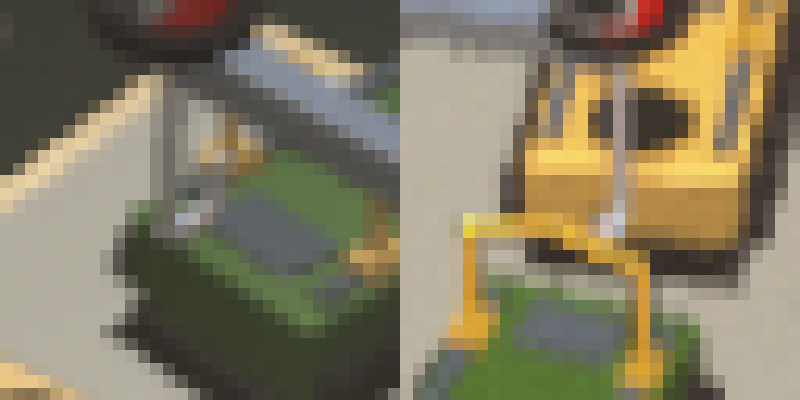

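Call:
{"method": "drive_tool", "body": {
  "plan": [
    {"delta_pos": [0.002, -0.015, 0], "twist": [0, 0, 0.014], "hand": -1},
    {"delta_pos": [0.003, -0.03, 0], "twist": [0, 0, 0.028], "hand": -1},
    {"delta_pos": [0.005, -0.045, 0], "twist": [0, 0, 0.042], "hand": -1},
    {"delta_pos": [0.007, -0.06, 0], "twist": [0, 0, 0.056], "hand": -1},
    {"delta_pos": [0.009, -0.07, 0], "twist": [0, 0, 0.066], "hand": -1},
    {"delta_pos": [0.01, -0.08, 0], "twist": [0, 0, 0.076], "hand": -1},
    {"delta_pos": [0.012, -0.088, 0], "twist": [0, 0, 0.084], "hand": -1},
    {"delta_pos": [0.013, -0.092, 0], "twist": [0, 0, 0.088], "hand": -1},
    {"delta_pos": [0.014, -0.095, 0], "twist": [0, 0, 0.09], "hand": -1},
    {"delta_pos": [0.014, -0.095, 0], "twist": [0, 0, 0.09], "hand": -1}
  ]
}}

```text
clock: 9.17
position: [0.4968, 0.0792, 0.135]
eef_rot: [0.0, 1.0, 0.003, 0.0]
contact_force: [-7.6, -0.8, 18.0]
width: 0.368
```

```bash
python3 z.py 8 .497,.085,.09 20;python3 go.py 0.4977,0.0835,0.135  .4977,.087,.135
```

```text
scene 269 193 scale 10.0
side 218 194 scale 10.0
t 9.2667 pos [0.4968 0.0791 0.135 ] F [-9.08  0.75 16.99] w 0.37 j [ 0.27  0.14 -0.56  1.9   0.08  1.13 -1.88]
0.4977,0.0835,0.135 -> [ 0.003 -0.015  0.   ]
.4977,.087,.135 -> [ 0.003 -0.026  0.   ]
twist [-0.     -0.0006  0.0041]
```

View pics/z8.png

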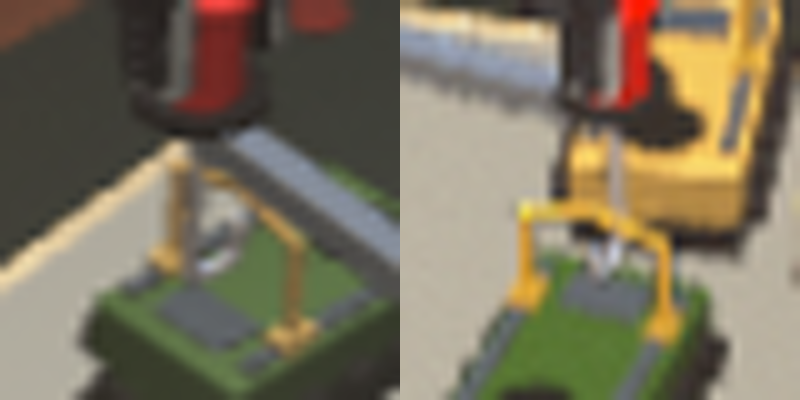

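Call:
{"method": "drive_tool", "body": {
  "plan": [
    {"delta_pos": [0.001, -0.008, 0], "twist": [0, 0, 0.008], "hand": -1},
    {"delta_pos": [0.002, -0.016, 0], "twist": [0, 0, 0.015], "hand": -1},
    {"delta_pos": [0.003, -0.022, 0], "twist": [0, 0, 0.021], "hand": -1},
    {"delta_pos": [0.003, -0.027, 0], "twist": [0, 0, 0.025], "hand": -1},
    {"delta_pos": [0.003, -0.027, 0], "twist": [0, 0, 0.025], "hand": -1}
  ]
}}

```text
clock: 9.68
position: [0.4975, 0.0874, 0.135]
eef_rot: [-0.0, 1.0, -0.017, 0.0]
contact_force: [-8.9, 0.3, 17.6]
width: 0.367
```

```bash
python3 z.py 9 .497,.085,.09 20;python3 go.py  .4977,.087,.135
```

```text
scene 269 193 scale 10.0
side 218 194 scale 10.0
t 9.7833 pos [0.4975 0.0873 0.1349] F [-8.36  0.67 17.52] w 0.365 j [ 0.26  0.14 -0.56  1.89  0.08  1.13 -1.93]
.4977,.087,.135 -> [ 0.001  0.001 -0.   ]
twist [-0.     -0.0004 -0.0209]
```

View pics/z9.png

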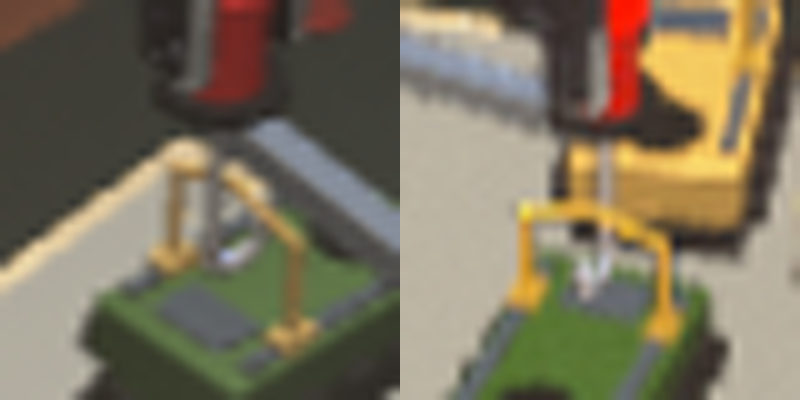

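Call:
{"method": "drive_tool", "body": {
  "plan": [
    {"delta_pos": [0, 0, -0.006], "twist": [0, 0, 0], "hand": -1},
    {"delta_pos": [0, 0, -0.014], "twist": [0, 0, 0], "hand": -1},
    {"delta_pos": [0, 0, -0.022], "twist": [0, 0, 0], "hand": -1},
    {"delta_pos": [0, 0, -0.03], "twist": [0, 0, 0], "hand": -1},
    {"delta_pos": [0, 0, -0.038], "twist": [0, 0, 0], "hand": -1},
    {"delta_pos": [0, 0, -0.046], "twist": [0, 0, 0], "hand": -1},
    {"delta_pos": [0, 0, -0.054], "twist": [0, 0, 0], "hand": -1},
    {"delta_pos": [0, 0, -0.06], "twist": [0, 0, 0], "hand": -1},
    {"delta_pos": [0, 0, -0.06], "twist": [0, 0, 0], "hand": -1}
  ]
}}

```text
clock: 10.53
position: [0.4975, 0.0872, 0.1533]
eef_rot: [-0.0, 1.0, -0.016, 0.0]
contact_force: [-8.2, 0.1, 16.8]
width: 0.365
```

```bash
python3 z.py 10 .497,.085,.09 20;python3 go.py  .4977,.087,.135
```

```text
scene 269 193 scale 10.0
side 218 194 scale 10.0
t 10.6333 pos [0.4975 0.0873 0.1531] F [-7.62  0.08 17.05] w 0.364 j [ 0.26  0.12 -0.56  1.87  0.07  1.17 -1.92]
.4977,.087,.135 -> [0.001 0.001 0.06 ]
twist [-0.0001 -0.0005 -0.021 ]
```

View pics/z10.png

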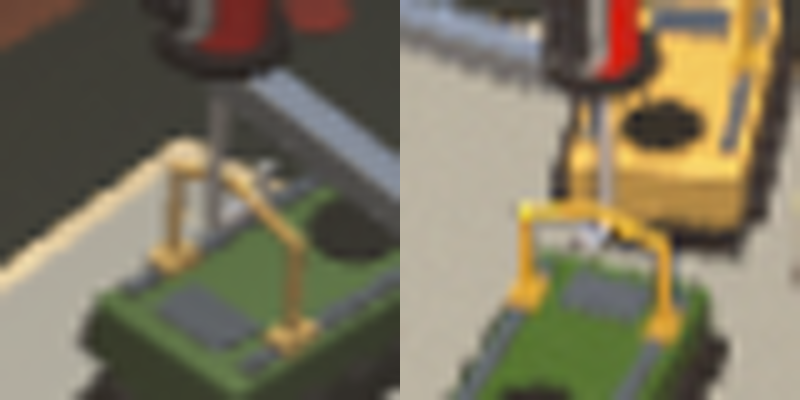

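Call:
{"method": "drive_tool", "body": {
  "plan": [
    {"delta_pos": [0, 0, -0.005], "twist": [0, 0, 0], "hand": -1},
    {"delta_pos": [0, 0, -0.011], "twist": [0, 0, 0], "hand": -1},
    {"delta_pos": [0, 0, -0.017], "twist": [0, 0, 0], "hand": -1},
    {"delta_pos": [0, 0, -0.023], "twist": [0, 0, 0], "hand": -1},
    {"delta_pos": [0, 0, -0.029], "twist": [0, 0, 0], "hand": -1},
    {"delta_pos": [0, 0, -0.035], "twist": [0, 0, 0], "hand": -1},
    {"delta_pos": [0, 0, -0.04], "twist": [0, 0, 0], "hand": -1},
    {"delta_pos": [0, 0, -0.04], "twist": [0, 0, 0], "hand": -1}
  ]
}}

```text
clock: 11.3
position: [0.4975, 0.0872, 0.1647]
eef_rot: [-0.0, 1.0, -0.016, 0.0]
contact_force: [-5.5, -0.2, 12.8]
width: 0.367
```

```bash
python3 z.py 11 .497,.095,.09 22;python3 go.py  .4977,.087,.135
```

```text
scene 269 190 scale 9.090909090909092
side 215 194 scale 9.090909090909092
t 11.4 pos [0.4975 0.0871 0.1646] F [-6.81 -0.2  13.04] w 0.368 j [ 0.27  0.11 -0.56  1.86  0.06  1.19 -1.92]
.4977,.087,.135 -> [0.001 0.    0.099]
twist [-0.     -0.0004 -0.021 ]
```

View pics/z11.png

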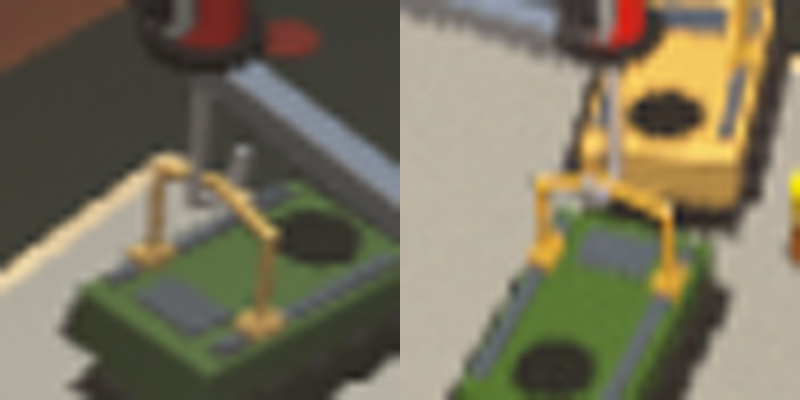

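```bash
python3 go.py  .4987,.097,.173 .5003,.107,.181 .5042,.122,.19
```

```text
t 11.4 pos [0.4975 0.0871 0.1646] F [-6.81 -0.2  13.04] w 0.368 j [ 0.27  0.11 -0.56  1.86  0.06  1.19 -1.92]
.4987,.097,.173 -> [ 0.003 -0.033 -0.028]
.5003,.107,.181 -> [ 0.007 -0.067 -0.055]
.5042,.122,.19 -> [ 0.019 -0.117 -0.085]
twist [-0.     -0.0004 -0.021 ]
```

Call:
{"method": "drive_tool", "body": {
  "plan": [
    {"delta_pos": [0, -0.004, -0.004], "twist": [0, 0, 0.004], "hand": -1},
    {"delta_pos": [0.001, -0.01, -0.009], "twist": [0, 0, 0.01], "hand": -1},
    {"delta_pos": [0.002, -0.017, -0.015], "twist": [0, 0, 0.017], "hand": -1},
    {"delta_pos": [0.002, -0.025, -0.022], "twist": [0, 0, 0.024], "hand": -1},
    {"delta_pos": [0.003, -0.033, -0.028], "twist": [0, 0, 0.032], "hand": -1},
    {"delta_pos": [0.004, -0.041, -0.035], "twist": [0, 0, 0.039], "hand": -1},
    {"delta_pos": [0.005, -0.05, -0.042], "twist": [0, 0, 0.048], "hand": -1},
    {"delta_pos": [0.006, -0.059, -0.049], "twist": [0, 0, 0.056], "hand": -1},
    {"delta_pos": [0.007, -0.065, -0.054], "twist": [0, 0, 0.062], "hand": -1},
    {"delta_pos": [0.007, -0.067, -0.056], "twist": [0, 0, 0.064], "hand": -1},
    {"delta_pos": [0.007, -0.067, -0.056], "twist": [0, 0, 0.064], "hand": -1}
  ]
}}

```text
clock: 12.32
position: [0.5006, 0.1072, 0.1814]
eef_rot: [-0.0, 0.998, -0.067, 0.001]
contact_force: [-4.2, -0.6, 9.6]
width: 0.366
```

```bash
python3 z.py 12 .497,.1,.09 30;python3 go.py .5042,.122,.19 .5042,.122,.21
```

```text
scene 262 181 scale 6.666666666666667
side 206 186 scale 6.666666666666667
t 12.4167 pos [0.5005 0.1071 0.1813] F [-3.89 -0.17  9.3 ] w 0.37 j [ 0.24  0.11 -0.57  1.82  0.06  1.23 -2.05]
.5042,.122,.19 -> [ 0.005 -0.051 -0.029]
.5042,.122,.21 -> [ 0.006 -0.051 -0.095]
twist [-0.0002 -0.0008 -0.085 ]
```

View pics/z12.png

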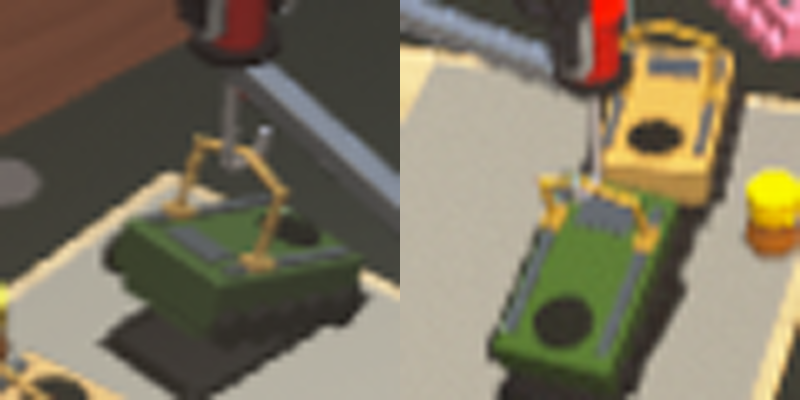

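Call:
{"method": "drive_tool", "body": {
  "plan": [
    {"delta_pos": [0.001, -0.006, -0.005], "twist": [0, 0, 0.006], "hand": -1},
    {"delta_pos": [0.001, -0.013, -0.01], "twist": [0, 0, 0.012], "hand": -1},
    {"delta_pos": [0.002, -0.021, -0.015], "twist": [0, 0, 0.02], "hand": -1},
    {"delta_pos": [0.003, -0.03, -0.02], "twist": [0, 0, 0.029], "hand": -1},
    {"delta_pos": [0.004, -0.039, -0.026], "twist": [0, 0, 0.037], "hand": -1},
    {"delta_pos": [0.005, -0.046, -0.032], "twist": [0, 0, 0.044], "hand": -1},
    {"delta_pos": [0.005, -0.05, -0.038], "twist": [0, 0, 0.048], "hand": -1},
    {"delta_pos": [0.005, -0.051, -0.044], "twist": [0, 0, 0.048], "hand": -1},
    {"delta_pos": [0.005, -0.051, -0.05], "twist": [0, 0, 0.048], "hand": -1},
    {"delta_pos": [0.005, -0.051, -0.055], "twist": [0, 0, 0.048], "hand": -1},
    {"delta_pos": [0.005, -0.051, -0.055], "twist": [0, 0, 0.048], "hand": -1}
  ]
}}

```text
clock: 13.33
position: [0.5043, 0.1219, 0.1981]
eef_rot: [-0.0, 0.995, -0.104, 0.001]
contact_force: [-2.6, 0.7, 9.2]
width: 0.368
```

```bash
python3 z.py 13 .497,.11,.1 30;python3 go.py .5042,.122,.21
```

```text
scene 265 178 scale 6.666666666666667
side 205 186 scale 6.666666666666667
t 13.4333 pos [0.5042 0.122  0.1979] F [-3.16 -1.02  9.46] w 0.367 j [ 0.21  0.12 -0.57  1.78  0.07  1.26 -2.16]
.5042,.122,.21 -> [-0.   -0.   -0.04]
twist [-0.0003 -0.001  -0.1331]
```

View pics/z13.png

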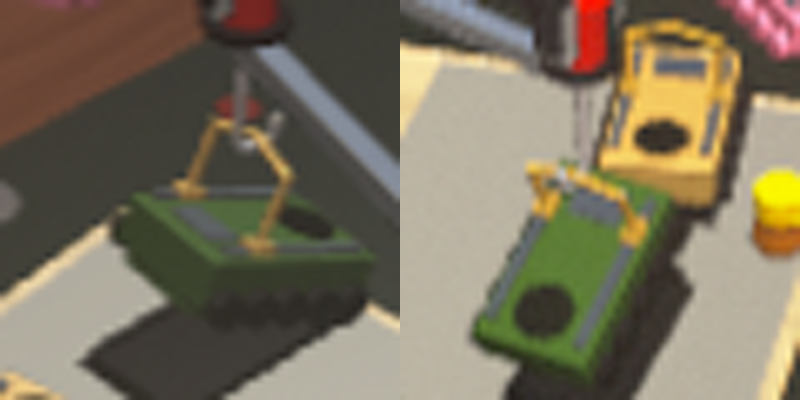

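Call:
{"method": "drive_tool", "body": {
  "plan": [
    {"delta_pos": [0, 0, -0.004], "twist": [0, 0, 0], "hand": -1},
    {"delta_pos": [0, 0, -0.012], "twist": [0, 0, 0], "hand": -1},
    {"delta_pos": [0, 0, -0.02], "twist": [0, 0, 0], "hand": -1},
    {"delta_pos": [0, 0, -0.028], "twist": [0, 0, 0], "hand": -1},
    {"delta_pos": [0, 0, -0.036], "twist": [0, 0, 0], "hand": -1},
    {"delta_pos": [0, 0, -0.044], "twist": [0, 0, 0], "hand": -1},
    {"delta_pos": [0, 0, -0.053], "twist": [0, 0, 0], "hand": -1},
    {"delta_pos": [0, 0, -0.062], "twist": [0, 0, 0], "hand": -1},
    {"delta_pos": [0, 0, -0.071], "twist": [0, 0, 0], "hand": -1},
    {"delta_pos": [0, 0, -0.079], "twist": [0, 0, 0], "hand": -1},
    {"delta_pos": [0, 0, -0.086], "twist": [0, 0, 0], "hand": -1},
    {"delta_pos": [0, 0, -0.09], "twist": [0, 0, 0], "hand": -1}
  ]
}}

```text
clock: 14.43
position: [0.5042, 0.1218, 0.2249]
eef_rot: [-0.0, 0.995, -0.104, 0.001]
contact_force: [-1.6, 0.1, 6.6]
width: 0.371
```

```bash
python3 z.py 14 .497,.11,.12 40;python3 go.py .5042,.122,.253
```

```text
scene 255 162 scale 5.0
side 195 171 scale 5.0
t 14.5333 pos [0.5042 0.1218 0.2249] F [-2.25 -0.4   8.4 ] w 0.37 j [ 0.22  0.1  -0.57  1.74  0.06  1.31 -2.15]
.5042,.122,.253 -> [ 0.    -0.001 -0.094]
twist [-0.0003 -0.001  -0.1332]
```

View pics/z14.png

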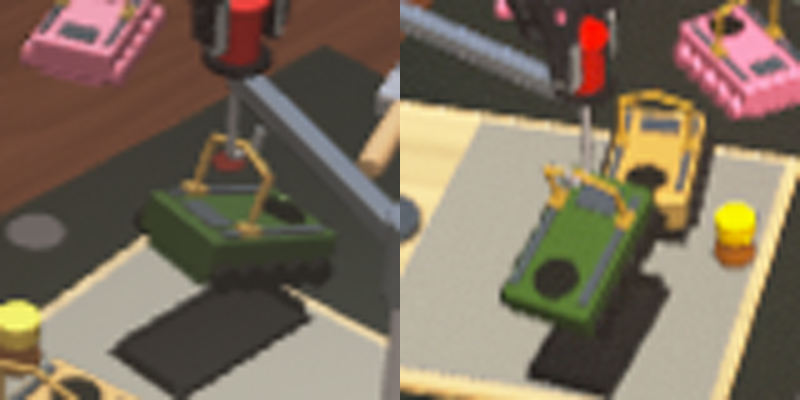

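Call:
{"method": "drive_tool", "body": {
  "plan": [
    {"delta_pos": [0, 0, -0.006], "twist": [0, 0, 0], "hand": -1},
    {"delta_pos": [0, 0, -0.014], "twist": [0, 0, 0], "hand": -1},
    {"delta_pos": [0, 0, -0.023], "twist": [0, 0, 0], "hand": -1},
    {"delta_pos": [0, 0, -0.032], "twist": [0, 0, 0], "hand": -1},
    {"delta_pos": [0, 0, -0.041], "twist": [0, 0, 0], "hand": -1},
    {"delta_pos": [0, 0, -0.05], "twist": [0, 0, 0], "hand": -1},
    {"delta_pos": [0, 0, -0.059], "twist": [0, 0, 0], "hand": -1},
    {"delta_pos": [0, 0, -0.067], "twist": [0, 0, 0], "hand": -1},
    {"delta_pos": [0, 0, -0.074], "twist": [0, 0, 0], "hand": -1},
    {"delta_pos": [0, 0, -0.08], "twist": [0, 0, 0], "hand": -1},
    {"delta_pos": [0, 0, -0.085], "twist": [0, 0, 0], "hand": -1},
    {"delta_pos": [0, 0, -0.087], "twist": [0, 0, 0], "hand": -1}
  ]
}}

```text
clock: 15.53
position: [0.5042, 0.1217, 0.2509]
eef_rot: [-0.0, 0.995, -0.104, 0.001]
contact_force: [-0.9, 0.3, 6.7]
width: 0.368
```

Call:
{"method": "drive_tool", "body": {
  "plan": [
    {"delta_pos": [0, 0, -0.002], "twist": [0, 0, 0], "hand": -1},
    {"delta_pos": [0, 0, -0.004], "twist": [0, 0, 0], "hand": -1},
    {"delta_pos": [0, 0, -0.006], "twist": [0, 0, 0], "hand": -1},
    {"delta_pos": [0, 0, -0.006], "twist": [0, 0, 0], "hand": -1},
    {"delta_pos": [0, 0, -0.006], "twist": [0, 0, 0], "hand": -1},
    {"delta_pos": [0, 0, -0.006], "twist": [0, 0, 0], "hand": -1}
  ]
}}

```text
clock: 16.03
position: [0.5042, 0.1218, 0.2526]
eef_rot: [-0.0, 0.995, -0.104, 0.001]
contact_force: [-0.7, -0.7, 7.2]
width: 0.369
```

Call:
{"method": "drive_tool", "body": {
  "plan": [
    {"delta_pos": [0, 0, -0.002], "twist": [0, 0, 0], "hand": -1},
    {"delta_pos": [0, 0, -0.004], "twist": [0, 0, 0], "hand": -1},
    {"delta_pos": [0, 0, -0.004], "twist": [0, 0, 0], "hand": -1},
    {"delta_pos": [0, 0, -0.004], "twist": [0, 0, 0], "hand": -1}
  ]
}}

```text
clock: 16.37
position: [0.504, 0.1215, 0.253]
eef_rot: [0.0, 0.995, -0.105, 0.0]
contact_force: [0.4, -0.3, 4.6]
width: 0.368
```

Call:
{"method": "drive_tool", "body": {
  "plan": [
    {"delta_pos": [0, 0, -0.002], "twist": [0, 0, 0], "hand": -1},
    {"delta_pos": [0, 0, -0.004], "twist": [0, 0, 0], "hand": -1},
    {"delta_pos": [0, 0, -0.004], "twist": [0, 0, 0], "hand": -1},
    {"delta_pos": [0, 0, -0.004], "twist": [0, 0, 0], "hand": -1}
  ]
}}

```text
clock: 16.7
position: [0.5038, 0.1212, 0.2532]
eef_rot: [0.0, 0.995, -0.105, -0.0]
contact_force: [4.3, -2.5, -5.8]
width: 0.366
```

Call:
{"method": "drive_tool", "body": {
  "plan": [
    {"delta_pos": [0, 0, 0.001], "twist": [0, 0, 0], "hand": -1},
    {"delta_pos": [0, 0, 0.002], "twist": [0, 0, 0], "hand": -1},
    {"delta_pos": [0, 0, 0.002], "twist": [0, 0, 0], "hand": -1},
    {"delta_pos": [0, 0, 0.002], "twist": [0, 0, 0], "hand": -1}
  ],
  "squeeze": 25
}}

```text
clock: 17.03
position: [0.5039, 0.1214, 0.2531]
eef_rot: [0.0, 0.995, -0.105, 0.0]
contact_force: [3.5, -2.8, -2.6]
width: 0.368
```

```bash
python3 z.py 15 .497,.11,.15 45;python3 go.py .5042,.122,.253
```

```text
scene 250 149 scale 4.444444444444445
side 190 160 scale 4.444444444444445
t 17.1333 pos [0.5039 0.1214 0.2531] F [ 4.84 -2.45 -2.5 ] w 0.365 j [ 0.22  0.08 -0.57  1.7   0.05  1.37 -2.14]
.5042,.122,.253 -> [ 0.001 -0.002  0.   ]
twist [ 1.000e-04 -1.000e-04 -1.333e-01]
```

View pics/z15.png

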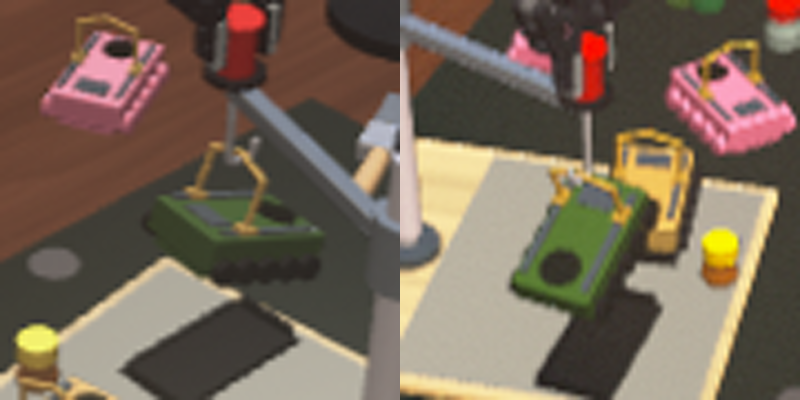

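Fully up against the stop, with the hull hanging clear. I'll open gently and then lift straight away.

Call:
{"method": "drive_tool", "body": {
  "plan": [
    {"delta_pos": [0, 0, 0.001], "twist": [0, 0, 0], "hand": -0.25},
    {"delta_pos": [0, 0, 0.001], "twist": [0, 0, 0], "hand": -0.2},
    {"delta_pos": [0, 0, 0.001], "twist": [0, 0, 0], "hand": -0.1},
    {"delta_pos": [0, 0, 0.001], "twist": [0, 0, 0], "hand": 0.1},
    {"delta_pos": [0, 0, 0.001], "twist": [0, 0, 0], "hand": 0.3},
    {"delta_pos": [0, 0, 0.001], "twist": [0, 0, 0], "hand": 0.6},
    {"delta_pos": [0, 0, 0.001], "twist": [0, 0, 0], "hand": 0.8},
    {"delta_pos": [0, 0, 0.001], "twist": [0, 0, 0], "hand": 0.8}
  ]
}}

```text
clock: 17.8
position: [0.5036, 0.1218, 0.2529]
eef_rot: [-0.0, 0.995, -0.104, -0.0]
contact_force: [-0.2, 0.4, 0.4]
width: 0.9
```

```bash
python3 z.py 16 .497,.11,.2 45;python3 go.py
```

```text
scene 251 136 scale 4.444444444444445
side 189 148 scale 4.444444444444445
t 17.9 pos [0.5037 0.1217 0.2529] F [-0.3   0.55 -0.4 ] w 0.902 j [ 0.22  0.08 -0.57  1.7   0.05  1.37 -2.14]
twist [-0.000e+00  1.000e-04 -1.331e-01]
```

View pics/z16.png

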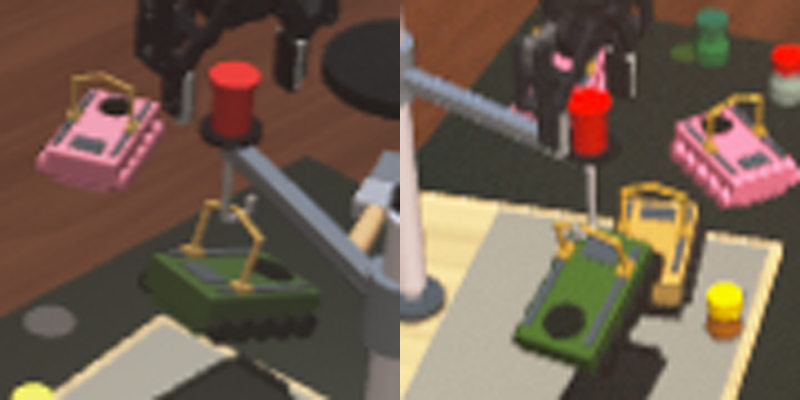

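Released with no contact force. Retreating up.

Call:
{"method": "drive_tool", "body": {
  "plan": [
    {"delta_pos": [0, 0, -0.03], "twist": [0, 0, 0], "hand": 0.8},
    {"delta_pos": [0, 0, -0.08], "twist": [0, 0, 0], "hand": 0.8},
    {"delta_pos": [0, 0, -0.14], "twist": [0, 0, 0], "hand": 0.8},
    {"delta_pos": [0, 0, -0.21], "twist": [0, 0, 0], "hand": 0.8},
    {"delta_pos": [0, 0, -0.28], "twist": [0, 0, 0], "hand": 0.8},
    {"delta_pos": [0, 0, -0.34], "twist": [0, 0, 0], "hand": 0.8},
    {"delta_pos": [0, 0, -0.38], "twist": [0, 0, 0], "hand": 0.8},
    {"delta_pos": [0, 0, -0.4], "twist": [0, 0, 0], "hand": 0.8},
    {"delta_pos": [0, 0, -0.4], "twist": [0, 0, 0], "hand": 0.8},
    {"delta_pos": [0, 0, -0.4], "twist": [0, 0, 0], "hand": 0.8},
    {"delta_pos": [0, 0, -0.4], "twist": [0, 0, 0], "hand": 0.8},
    {"delta_pos": [0, 0, -0.4], "twist": [0, 0, 0], "hand": 0.8}
  ]
}}

```text
clock: 18.9
position: [0.5034, 0.1215, 0.3719]
eef_rot: [0.0, 0.995, -0.104, -0.001]
contact_force: [-0.8, 0.4, -0.2]
width: 0.902
```

Call:
{"method": "drive_tool", "body": {
  "plan": [
    {"delta_pos": [0, 0, 0], "twist": [0, 0, 0], "hand": 0.8},
    {"delta_pos": [0, 0, 0], "twist": [0, 0, 0], "hand": 0.8},
    {"delta_pos": [0, 0, 0], "twist": [0, 0, 0], "hand": 0.8},
    {"delta_pos": [0, 0, 0], "twist": [0, 0, 0], "hand": 0.8},
    {"delta_pos": [0, 0, 0], "twist": [0, 0, 0], "hand": 0.8},
    {"delta_pos": [0, 0, 0], "twist": [0, 0, 0], "hand": 0.8},
    {"delta_pos": [0, 0, 0], "twist": [0, 0, 0], "hand": 0.8},
    {"delta_pos": [0, 0, 0], "twist": [0, 0, 0], "hand": 0.8},
    {"delta_pos": [0, 0, 0], "twist": [0, 0, 0], "hand": 0.8},
    {"delta_pos": [0, 0, 0], "twist": [0, 0, 0], "hand": 0.8}
  ]
}}

```text
clock: 19.73
position: [0.5037, 0.1217, 0.3729]
eef_rot: [-0.0, 0.995, -0.104, -0.0]
contact_force: [0.2, -0.4, 0.2]
width: 0.901
```

```bash
python3 z.py 17 .497,.11,.2 45;python3 go.py
python3 - <<'E'
from h import *
A=load("pics/scene17.npz");B=load("pics/side17.npz");A0=load("pics/scene0.npz")
for c,n in((A,"a"),(B,"b")):
    im=c["img"].astype(int); m=((im[...,0]>200)&(im[...,1]<90)&(im[...,2]<90)); 
    ys,xs=np.nonzero(m[120:200,220:310]); print(n,len(xs),xs.mean()+220,ys.mean()+120)
print("expect grip top at lift0",proj(A,[.504,.1215,.3]),proj(B,[.504,.1215,.3]))
d=cv2.absdiff(A["img"],A0["img"]).max(2); cv2.imwrite("pics/diff.png",np.hstack([A["img"][:,:,::-1][100:,100:],cv2.merge([d]*3)[100:,100:]])[:, :])
E
```

```text
scene 251 136 scale 4.444444444444445
side 189 148 scale 4.444444444444445
t 19.8333 pos [0.5037 0.1217 0.3729] F [-0.14  0.94 -0.32] w 0.897 j [ 0.22  0.06 -0.56  1.48  0.03  1.61 -2.13]
twist [-0.     -0.     -0.1331]
a 46 303.30434782608694 152.1086956521739
b 95 245.77894736842106 168.0
expect grip top at lift0 [303.23471799 151.87940058] [230.59638188 169.76679621]
```

View pics/z17.png

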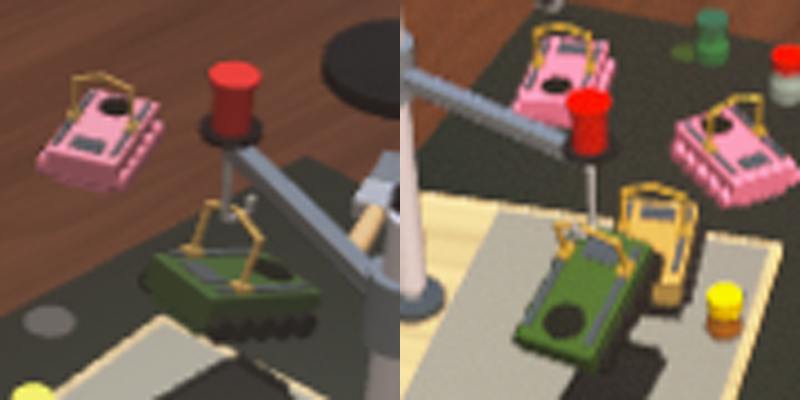

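```bash
python3 -c "
import cv2;a=cv2.imread('pics/diff.png');print(a.shape);cv2.imwrite('pics/diff2.png',cv2.resize(a,(790,int(a.shape[0]*790/a.shape[1]))))"
```

```text
(284, 824, 3)
```

View pics/diff2.png

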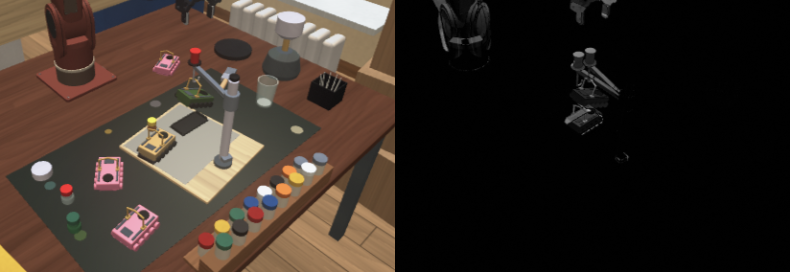

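```bash
python3 -c "
from cell import r
print(r.finish_job())"
```

```text
the job is handed in; nothing more can be done
None
```

The green hull now hangs from the hook with the arm fully up, and I handed the job in at about 20 s of the 58 s allowed.

**What I did:** I gripped the red grip, swung the hook clear of the bail and pulled it down about 118 mm. I then eased its tip under the green bail with no measurable side force. I let it rise slowly, following the hull as it tilted until it hung free. The grip was opened only once the arm was against its top stop.

**Last checks:**
- **Hook height:** in the scene view the grip sits within 0.3 px of where it should be at lift 0. The same automatic check in the side view was thrown off by other red items, so I judged that view by eye.
- **Hull:** it hangs still and clear in both pictures, tilted because its bail is off-centre.
- **Surroundings:** comparing the scene camera's first and last pictures, only the robot, the jib and the green hull (with its shadow) had changed.
- **Robot:** the gripper is about 120 mm above its grasp position, with the force reading at about zero.

**One mismatch:** in the pictures the fingertips stood about 30 mm farther back along the tool than the stated tool geometry. I set the grasp height from the pictures instead. The jaws closed to about 31 mm instead of the expected 26 mm, and the hold did not slip.

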